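# Check a dental cast under the model height gauge

## Robot

A 6-joint arm with a two-finger parallel gripper is mounted at the origin on a cart in front of the work surface, level with it; the furniture and walls round the work are solid. World frame = base frame: x ahead of the robot, y to its left, z up, the work surface at z = 0. Lengths are in m, angles in rad, forces in N, time in s.
With the tool pointing down it reaches from about 0.35 to 0.975 m from the base axis. Payload 4.9 kg.
Tool frame: the origin (TCP) lies midway between the tips of the shut fingers; the grasp point (between the pads) lies 19 mm behind it; y points along the fingers, z is the direction in which the jaws open and shut, and the axes are right-handed (so a half turn about y gives the same grasp; the last joint's range is limited). The gripper opens to 85 mm and grips with 20 to 120 N. Pads are 22 mm wide; open, the fingers measure 114 mm over their backs; the gripper's body (76 mm by 85 mm) begins 54 mm behind the grasp point. The pads swing forward as they close: fully open they stand 13 mm farther back than shut.
Start: joints at [-1.381, 0.053, 1.613, -0, 1.476, -0.119], TCP at [0.19, -0.595, 0.231] pointing down, gripper open.
Joint ranges: [-3.01, 3.01], [-1.01, 2.22], [0.06, 2.58], [-1.02, 4.17], [0.09, 2.62], [-3.14, 3.14]. Speed limits (rad/s): [2.57, 2.57, 3.14, 3.14, 3.14, 3.14].

## Interface

Orientations are given as a unit quaternion [w, x, y, z].
In Python, from plant import * gives the robot as it stands.
- The arm moves only by the shell command python3 -m crank 'ROWS'. ROWS is JSON, a list that holds one entry, the list of rows, each a list of 5 numbers: the gripper command: -1 is shut, 1 is fully open, values between are in proportion, then the shift along the tool's x, y, z in cm, then the turn about the tool's y in degrees. In form: [[[jaw, dx, dy, dz, twist], ...]]. A call has 1 to 8 rows; each row shifts and turns the commanded pose from where the row before left it, along the tool's axes as they then stand; what a row does not reach is not made up. A row lasts 1/8 s, in which the tool goes at most 62.5 mm and 10.7 degrees, less where a joint would pass 70% of its speed; a pose out of reach is approached as far as the arm can. A call with a gripper value outside its range is refused whole. The fingers move at their own pace and stop on an object; the grip force is fixed at half the most. Time passes only in rows, so rows that do not move let the fingers close. It gives the time, the measured TCP pose, the force and the opening at its end, in the units of the state.
- state(): the state, without advancing time (a new reading comes with each control period).
- grab_frame(name): name is "scene" or "top"; returns a dict with "frame" (480x640x3 uint8, red, green, blue), "fx", "fy", "cx", "cy" (pixels), "pose" (4x4, takes a point from camera to world coordinates). Camera axes: x right, y up, looking along -z (the intrinsics and any distortion apply to the point x, -y, -z); pixel columns grow to the right and rows downward; lengths in m; the calibration is good to about 2 mm. A picture is of the moment at which its call begins. There is no depth.
- job_done(): hands the job in, once; it reports no verdict.
The state is a dict: "time": time; "joint_pos": joint angles; "joint_vel": joint speeds; "joint_efforts": joint torques, N m; "tool_pos": TCP position; "tool_rot": TCP orientation; "contact_force": force on the tool from outside, world axes, zero at the start; "ft_torque": the same for the moment, N m; "gripper_width": opening from 0.0 (shut) to 1.0 (fully open).
Only numpy, scipy, OpenCV 4.12 (cv2) and the standard library are available. Lean on these libraries where they do the work, as an engineer would, in place of code of your own. Each camera call takes 0.05 s, during which the arm holds its last target.

## Task

Check whether the loose grey plaster cast is low enough: set it flat on the plate of the height gauge, teeth up, flat heel towards the robot's side and centred between the scribed lines, then push it gently from behind under the bridge bar. If it clears, push it home, press it for a moment against both pins of the end stop with about 10 N, and leave it there; if the bar catches the teeth, press no harder, take the cast back out and set it down in the middle of the glass slab for trimming. Plaster chips: never drop or tip the cast, never push with 20 N or more, and leave everything else where it is.

Things in the scene. Friction and masses are not known exactly. Their poses are not given: they have to be found in the camera images.
- cast_mid (a point): Centre, half-way up, of the loose dark-grey plaster cast of a lower jaw (57 x 68 x 32 mm, 0.13 to 0.21 kg), underside 16 mm below. z up, x from incisors to heel. Base 18 mm high, upright sides: 67 mm wide at x = +8 (widest; grip here across y), 42 mm at x = -21, 61 mm at x = +27 mm; front end at x = -28 mm.
- cast_heel (a point): Middle of the flat, 57 mm wide heel face of the cast's base, where to push; 28 mm from its centre along x, 9 mm above its underside. Axes as the cast's: x points out of the heel.
- cast_incisors (a point): Top front edge of the cast's front teeth, its tallest part, 32 mm above the underside and 19 mm in front of its centre (the molars reach 30 mm). The tooth row stands well inside the base's outline.
- gauge: Height gauge, fixed: grey plate 170 (x) x 150 (y) x 10 mm, two dark scribed lines along x at y = +-40 mm. Origin: middle of its underside; z up; x is the direction of pushing, roughly away from the robot; polished, slippery sliding surface at z = +10 mm. Posts 12 mm thick (feet 18 mm) at x = +23, y = +-60 mm reach z = +68 mm; the bridge bar is clamped on them.
- gauge_home (a point): Point on the sliding surface under the cast's centre when it is home (x = +35, y = 0, z = +10 mm in the gauge; axes as the gauge's). The cast goes in incisors first, so its own x then points opposite to the gauge's; its heel ends 10 mm short of the bar's near face.
- bridge: Steel bridge bar of the gauge, clamped on the posts at a height that differs from start to start (underside 27.5 to 36 mm above the plate); it does not move. 12 mm (x) x 10 mm (z) between the posts; collars 21 mm thick and thumb screws at its ends (to y = +-84 mm). Origin: middle of its underside, at x = +23 mm in the gauge; axes as the gauge's.
- end_stop: End stop, fixed on the gauge beyond the bar: two upright steel pins, 10 mm thick and 16 mm high, 30 mm apart in y, on a 5 mm foot. Origin: on the plate, midway between the pins; axes as the gauge's. The two slanting front facets of the cast's base bear on the pins when it is home.
- slab: Clear glass slab with a white paper under it, lying fixed on the blue mat, 78 (x) x 118 (y) x 6 mm; origin in the middle of its underside, z up.
- cast_upper: White plaster cast (57 x 68 x 30 mm) on the mat, a bystander; origin under its centre.
- wax_block: Yellow wax block (30 x 62 x 19 mm), a bystander; origin under its centre.
- felt_wheel: Felt polishing wheel (48 mm across, 12 mm high), a bystander; origin under its centre.
- spatula: Plaster spatula (177 mm long, along its y), a bystander; origin under its middle.
Mind the look-alikes: they are no part of the job. What is meant by the part that bears cast_mid is not green or yellow, and is the larger of those in its own colour.

How it is judged:
By the outcome, as a careful person would: the job done as asked, in the order asked, and still so for the second after the job is handed in, with the robot touching nothing.
It also fails if it takes over 64 s, if anything falls off the work surface, if the arm or the gripper's body presses on something with over 40 N, if the wrist force passes 120 N, or if a joint passes its speed limit or range.

## Working session

There is one attempt and no reset: what is moved stays moved. The work goes in short steps, Python scripts to look and compute and a shell command to move; the robot and the scene stay as the last step left them, time stands still between calls to the robot, and variables do not carry over. Pictures are saved under pics/ and viewed, and the job is handed in when it is done.

```bash
mkdir -p pics; ls; python3 - <<'E'
from plant import *
import cv2,numpy as np
for n in("scene","top"):
    f=grab_frame(n); cv2.imwrite(f"pics/{n}0.png",f["frame"][:,:,::-1]); np.savez(f"{n}0.npz",**f)
    print(n,f["fx"],f["fy"],f["cx"],f["cy"],[k for k in f]); print(np.round(f["pose"],4))
print(state())
E
```

```text
pics
scene 551.8668976503936 551.8668976503936 312.9813948741577 246.21979633305514 ['frame', 'fx', 'fy', 'cx', 'cy', 'pose']
[[-0.5013  0.5055 -0.7023 -0.2467]
 [-0.8651 -0.3097  0.3946  0.6017]
 [-0.018   0.8053  0.5925  0.6714]
 [ 0.      0.      0.      1.    ]]
top 619.3634275317081 619.3634275317081 318.9492430512592 234.88075172839106 ['frame', 'fx', 'fy', 'cx', 'cy', 'pose']
[[-0.0167  0.9984 -0.0546  0.4278]
 [-0.9998 -0.0159  0.0144  0.2207]
 [ 0.0135  0.0548  0.9984  1.3577]
 [ 0.      0.      0.      1.    ]]
{'time': 0.1, 'joint_pos': array([-1.38100104e+00,  5.33087685e-02,  1.61416071e+00, -1.34875806e-05,
        1.47598165e+00, -1.18998489e-01]), 'joint_vel': array([-0.00041936, -0.00108511, -0.00405789, -0.00078455,  0.00012631,
       -0.00037898]), 'joint_efforts': array([ 1.17419809e-04, -3.94898736e+01, -3.71364498e+01, -9.68330755e-05,
        3.89927358e-03, -1.65040240e-05]), 'tool_pos': array([ 0.18983473, -0.59488428,  0.23017243]), 'tool_rot': array([ 0.10871425, -0.10877025,  0.69935148, -0.6980385 ]), 'contact_force': array([ 0.03774501,  0.35325823, -0.01908449]), 'ft_torque': array([-0.02617411, -0.01831197, -0.00326058]), 'gripper_width': 0.995542516719359}
```

View pics/scene0.png

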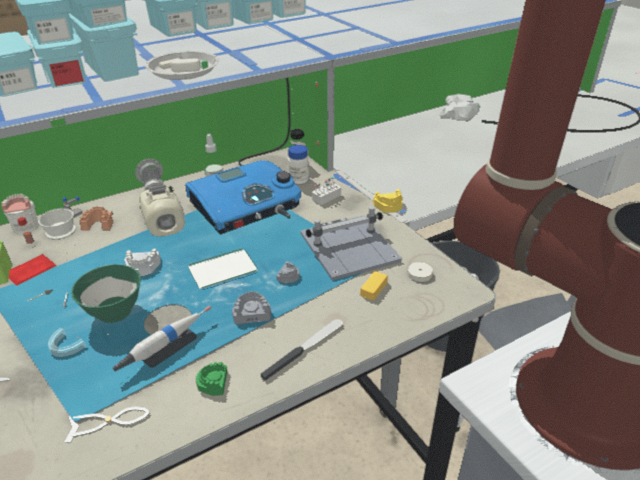

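View pics/top0.png

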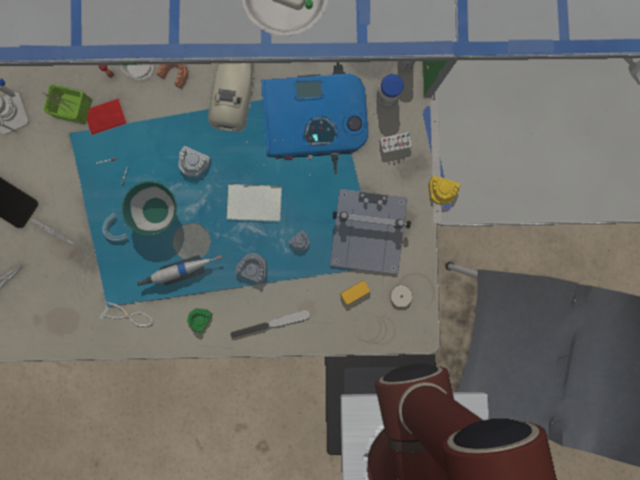

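The scene and top views show the large grey cast at top px (252,267), with a smaller grey look-alike at (299,241). The gauge is at (370,232), the slab at (254,202), the wax block at (355,293) and the felt wheel at (401,296). I'll zoom in next.

```bash
cat > h.py <<'E'
import numpy as np,cv2
def load(n): return dict(np.load(n,allow_pickle=True))
def proj(f,P):
    P=np.atleast_2d(P); T=np.linalg.inv(f["pose"]); c=P@T[:3,:3].T+T[:3,3]
    return np.c_[f["cx"]+f["fx"]*c[:,0]/-c[:,2], f["cy"]-f["fy"]*c[:,1]/-c[:,2]]
def back(f,uv,z):
    uv=np.atleast_2d(uv).astype(float)
    d=np.c_[(uv[:,0]-f["cx"])/f["fx"],-(uv[:,1]-f["cy"])/f["fy"],-np.ones(len(uv))]@f["pose"][:3,:3].T
    o=f["pose"][:3,3]; return o+d*((z-o[2])/d[:,2])[:,None]
def crop(f,x0,y0,w,h,s,name,pts=None):
    im=f["frame"][y0:y0+h,x0:x0+w,::-1]; im=cv2.resize(im,None,fx=s,fy=s,interpolation=cv2.INTER_CUBIC)
    if pts is not None:
        for p in pts: cv2.circle(im,(int((p[0]-x0+.5)*s),int((p[1]-y0+.5)*s)),2,(0,0,255),-1)
    cv2.imwrite(name,im)
E
python3 - <<'E'
from h import *
t=load("top0.npz");s=load("scene0.npz")
crop(t,220,180,200,150,4,"pics/t1.png"); crop(s,220,200,200,150,4,"pics/s1.png")
E
```

```text
(no output)
```

View pics/t1.png

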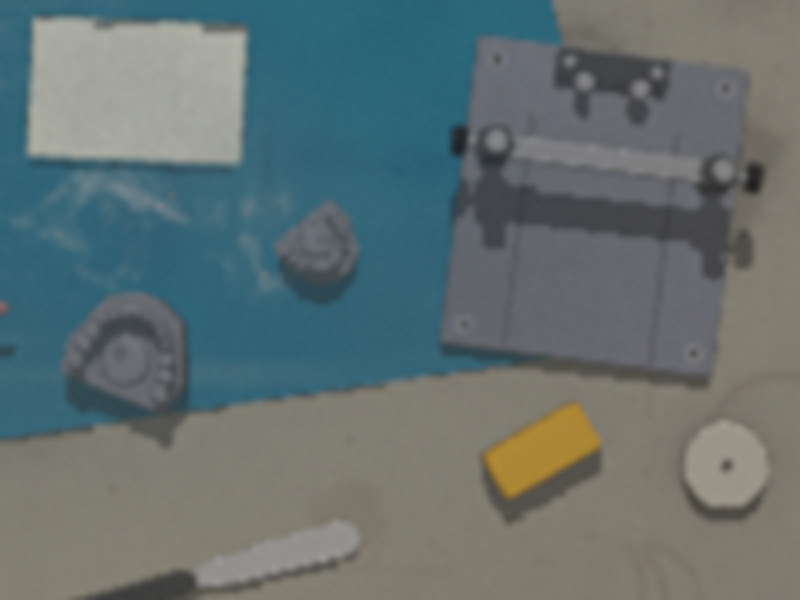

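View pics/s1.png

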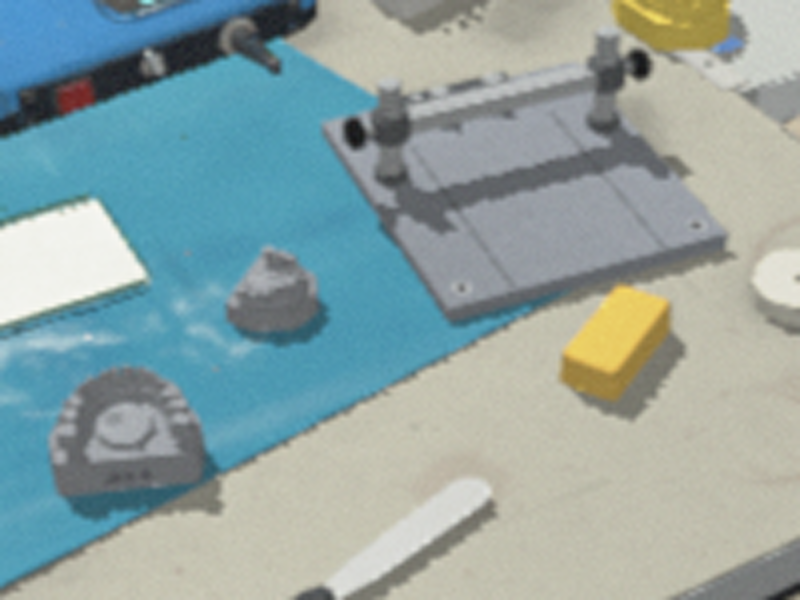

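```bash
python3 - <<'E'
from h import *
from scipy.optimize import least_squares
t=load("top0.npz");s=load("scene0.npz")
T=lambda L:np.array(L)/4.-.125*0+[220-.375,180-.375]
S=lambda L:np.array(L)/4.+[220-.375,200-.375]
# gauge plate top corners; gauge order: (+x,+y),(+x,-y),(-x,-y),(-x,+y)
gt=T([(478,38),(747,70),(711,374),(442,344)])
gs=S([(724,240),(452,312),(324,125)])
loc=np.array([[.085,.075],[.085,-.075],[-.085,-.075],[-.085,.075]])
def W(p,L,z):
    c,n=np.cos(p[2]),np.sin(p[2]); L=np.atleast_2d(L)
    return np.c_[L@np.array([[c,n],[-n,c]])+p[:2],np.full(len(L),z)]
def r(p): return np.r_[(proj(t,W(p,loc,.01))-gt).ravel(),(proj(s,W(p,loc[[2,3,0]],.01))-gs).ravel()]
p=least_squares(r,[.43,.0,0]).x; print("gauge joint",p,np.round(r(p),1))
q=least_squares(lambda p:r(p)[:8],p).x;print("top only",q,np.round(r(q)[:8],1))
print(np.round(back(t,gt,.01),4)); print(np.round(back(s,gs,.01),4))
for n,uv in dict(slab=[(33,17),(247,25),(240,164),(27,157)],wax=[(482,456),(575,402),(602,440),(508,500)],felt=[(726,465)]).items():
    b=back(t,T(uv),{'slab':.003,'wax':.019,'felt':.012}[n]); print(n,np.round(b,4).tolist(),b.mean(0))
bs=back(s,[(190,270),(199,287),(257,270),(248,251)],.0); print("slab scene",np.round(bs,4),bs.mean(0))
np.save("gp.npy",q)
E
```

```text
gauge joint [ 0.50717059  0.09397604 -0.13957101] [-0.4 -0.3  0.2  0.1  0.3  1.3 -0.9  0.3  1.6 -1.7 -0.6 -0.3 -1.  -0.8]
top only [ 0.50796831  0.0935056  -0.135064  ] [-0.4 -0.6  0.3 -0.4  0.7  0.8 -0.5  0.1]
[[0.6011 0.1555 0.01  ]
 [0.5812 0.0084 0.01  ]
 [0.4154 0.0321 0.01  ]
 [0.4341 0.1781 0.01  ]]
[[0.4098 0.0376 0.01  ]
 [0.432  0.1796 0.01  ]
 [0.5979 0.156  0.01  ]]
slab [[0.6172, 0.3993, 0.003], [0.611, 0.282, 0.003], [0.5345, 0.2869, 0.003], [0.5402, 0.4033, 0.003]] [0.57572138 0.34287601 0.003     ]
wax [[0.3735, 0.1579, 0.019], [0.4016, 0.1072, 0.019], [0.381, 0.093, 0.019], [0.3496, 0.1444, 0.019]] [0.37643267 0.12562739 0.019     ]
felt [[0.3661, 0.0254, 0.012]] [0.36605589 0.0253637  0.012     ]
slab scene [[0.6068 0.3986 0.    ]
 [0.5491 0.4017 0.    ]
 [0.5384 0.2866 0.    ]
 [0.604  0.2756 0.    ]] [5.74578829e-01 3.40628979e-01 2.77555756e-17]
```

```bash
python3 - <<'E'
from h import *
s=load("scene0.npz")
crop(s,298,200,110,80,7,"pics/s2.png")
E
```

```text
(no output)
```

View pics/s2.png

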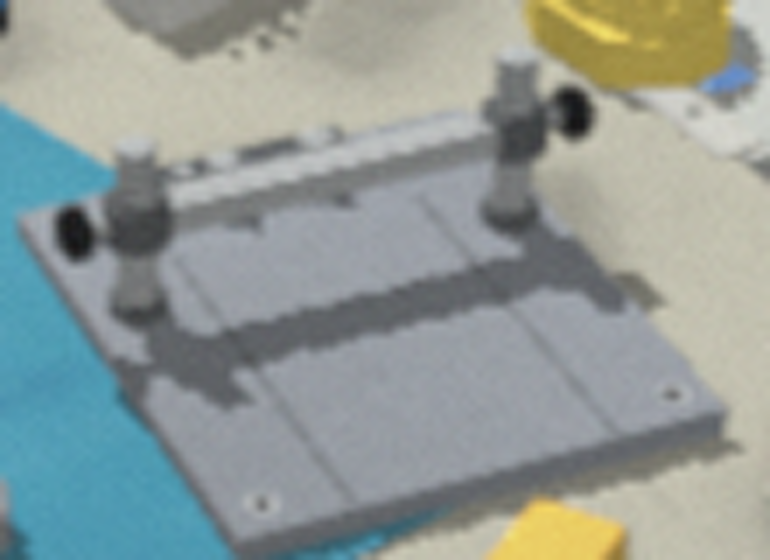

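```bash
python3 - <<'E'
from h import *
from scipy.optimize import least_squares
t=load("top0.npz");s=load("scene0.npz");gp=np.load("gp.npy")
C=lambda L:np.array(L)/7.+[298-.43,200-.43]
def W(p,L):
    L=np.atleast_2d(L).astype(float);c,n=np.cos(p[2]),np.sin(p[2])
    return np.c_[L[:,:2]@np.array([[c,n],[-n,c]])+p[:2],L[:,2]]
L=np.array([[85,75,10],[-85,75,10],[-85,-75,10],[23,60,68],[23,-60,68]])/1e3
uv=C([(22,222),(237,545),(724,412),(138,146),(517,54)])
r=lambda p:(proj(s,W(p,L))-uv).ravel()
p=least_squares(r,gp).x;print(p,gp,np.round(r(p),1))
line=C([(175,228),(485,157)])
for g in(p,gp):
  for x,z0 in((17,0),):
    for h in(27.5,30,32,34,36):
        q=proj(s,W(g,np.array([[17,60,10+h],[17,-60,10+h],[17,60,20+h],[17,-60,20+h]])/1e3))
        lo=np.interp(line[:,0],q[:2,0],q[:2,1]);up=np.interp(line[:,0],q[2:,0],q[2:,1]); print(h,"lower res px",lo-line[:,1],"upper",up-C([(175,207),(485,135)])[:,1])
for h in (29,34):
  g=p;pts=np.vstack([W(g,np.array([[17,y,10+h] for y in range(-50,51,10)]+[[17,y,20+h] for y in range(-50,51,10)])/1e3),W(g,L),W(g,np.array([[-85,-40,10],[-85,40,10],[85,-75,10],[23,60,10],[23,-60,10]])/1e3)])
  crop(s,298,200,110,80,7,f"pics/b{h}.png",proj(s,pts))
E
```

```text
[ 0.50635494  0.09463955 -0.14858393] [ 0.50796831  0.0935056  -0.135064  ] [-1.  -1.2 -0.   0.1  1.   0.1 -0.4  0.2  0.3  0.5]
27.5 lower res px [1.7141429  1.08113733] upper [0.5861343  0.19854692]
30 lower res px [0.68628816 0.07881981] upper [-0.45281744 -0.81459189]
32 lower res px [-0.13798051 -0.72496977] upper [-1.28599597 -1.62706996]
34 lower res px [-0.96401968 -1.53048587] upper [-2.12097379 -2.44130263]
36 lower res px [-1.79183507 -2.33773405] upper [-2.95775676 -3.25729559]
27.5 lower res px [1.38040841 0.35134882] upper [ 0.25377235 -0.52566327]
30 lower res px [ 0.35289122 -0.64958383] upper [-0.78482685 -1.53739121]
32 lower res px [-0.47110475 -1.45226088] upper [-1.6177206  -2.34873583]
34 lower res px [-1.29686883 -2.25666029] upper [-2.45241119 -3.16183081]
36 lower res px [-2.12440672 -3.06278762] upper [-3.28890445 -3.97668181]
```

View pics/b29.png

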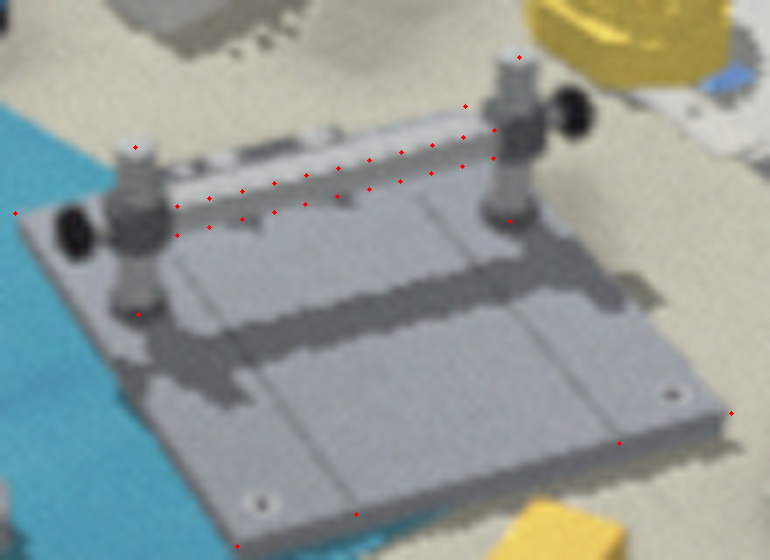

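View pics/b34.png

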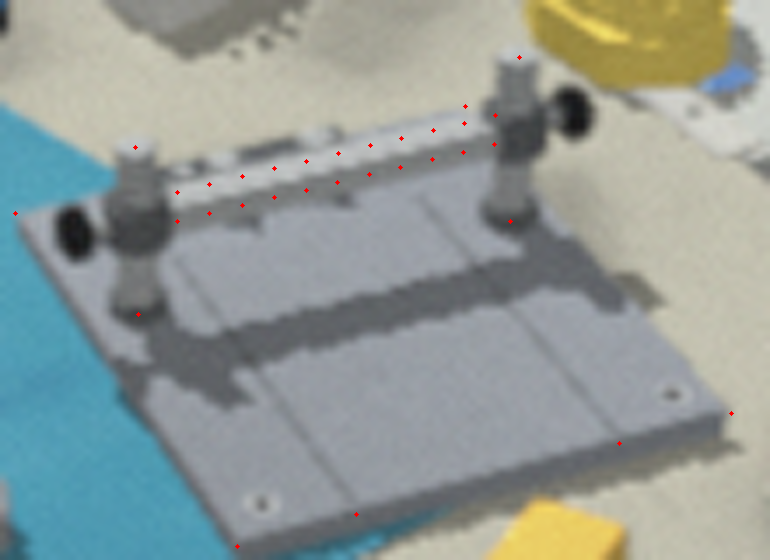

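```bash
python3 - <<'E'
from h import *
t=load("top0.npz");s=load("scene0.npz")
a=cv2.resize(t["frame"][245:295,225:280,::-1],None,fx=7,fy=7,interpolation=cv2.INTER_CUBIC)
b=cv2.resize(s["frame"][285:335,225:280,::-1],None,fx=7,fy=7,interpolation=cv2.INTER_CUBIC)
cv2.imwrite("pics/c1.png",np.hstack([a,b]))
E
```

```text
(no output)
```

View pics/c1.png

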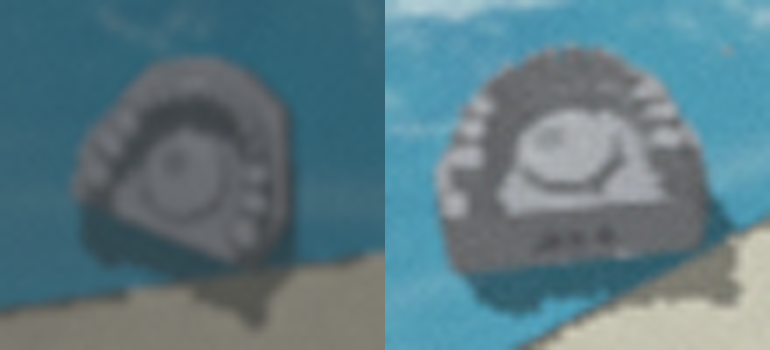

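```bash
cat > cast.py <<'E'
from h import *
OUT=np.array([[-28,8],[-21,21],[8,33.5],[27,30.5],[28,28.5],[28,-28.5],[27,-30.5],[8,-33.5],[-21,-21],[-28,-8]])/1e3
def W(p,L,z):
    c,n=np.cos(p[2]),np.sin(p[2]); L=np.atleast_2d(L)
    return np.c_[L@np.array([[c,n],[-n,c]])+p[:2],np.full(len(L),z)]
def draw(f,p,x0,y0,w,h,s,z0=0):
    im=cv2.resize(f["frame"][y0:y0+h,x0:x0+w,::-1],None,fx=s,fy=s,interpolation=cv2.INTER_CUBIC)
    for z,c in((z0,(0,255,0)),(z0+.018,(0,0,255))):
        q=(proj(f,W(p,OUT,z))-[x0-.5,y0-.5])*s
        cv2.polylines(im,[q.astype(int)],True,c,1)
    q=(proj(f,W(p,[[-.019,0]],z0+.032))-[x0-.5,y0-.5])*s; cv2.circle(im,tuple(q[0].astype(int)),2,(255,255,0),-1)
    return im
E
python3 - <<'E'
from cast import *
t=load("top0.npz");s=load("scene0.npz")
hs=np.array([(80,273),(300,250)])/7+[225-.43,285-.43]
b=back(s,hs,0.001);print(b,np.linalg.norm(b[0]-b[1]))
m=b.mean(0);d=b[0]-b[1];yaw=np.arctan2(d[1],d[0])  # image-left = world +y
# cast x out of heel (~ -x world): cast y = world -y side ; b[1]-b[0] = +cast y
d=b[1]-b[0]; yaw=np.arctan2(d[1],d[0])-np.pi/2
c=m[:2]-.028*np.array([np.cos(yaw),np.sin(yaw)]);p=[*c,yaw];print(p,np.degrees(yaw))
cv2.imwrite("pics/c2.png",np.hstack([draw(t,p,225,245,55,50,7),draw(s,p,225,285,55,50,7)]))
E
```

```text
[[0.42223559 0.38178064 0.001     ]
 [0.40135217 0.33158566 0.001     ]] 0.05436591843169082
[np.float64(0.4376457252068646), np.float64(0.3459275981125657), np.float64(-3.535854765172802)] -202.58955501562235
```

View pics/c2.png

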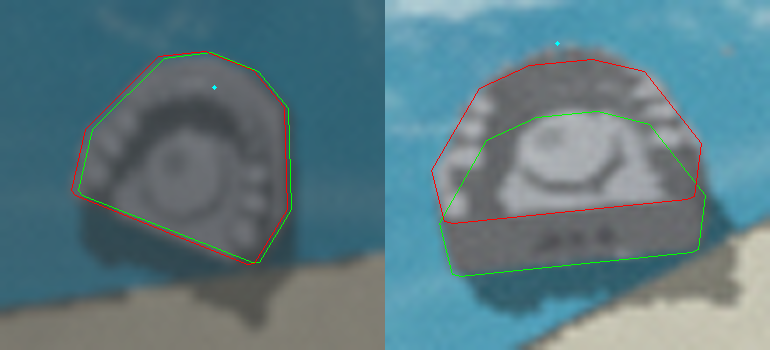

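The overlay fits the cast: base outline centre near (0.437, 0.345), with cast x at about 157.4°. Next I work out the route and the tool axes.

```bash
python3 - <<'E'
from h import *
from plant import *
from scipy.spatial.transform import Rotation as R
t=load("top0.npz")
for z in(0,.1,.2,.3): print(z,np.round(back(t,[(440,225),(640,225),(440,350)],z)[:,:2],3).tolist())
q=state()["tool_rot"];M=R.from_quat([*q[1:],q[0]]).as_matrix();print(np.round(M,3))
for n,a in(("cast",np.radians(157.4)-np.pi/2),("gauge y",-.14+np.pi/2),("gauge -y",-.14-np.pi/2)):
  for k in(0,np.pi):
    d=[np.cos(a+k),np.sin(a+k),0]
    v=M.T@d; print(n,k,"twist deg",np.degrees(np.arctan2(v[0],v[2])))
print("cur z dir",np.degrees(np.arctan2(M[1,2],M[0,2])))
for tgt in([.40,-.25,.30],[.41,0,.3],[.429,.348,.3]):
    print(tgt,np.round(M.T@(np.array(tgt)-state()["tool_pos"])*100,1))
E
```

```text
0 [[0.52, -0.066], [0.513, -0.51], [0.247, -0.058]]
0.1 [[0.513, -0.045], [0.506, -0.456], [0.26, -0.038]]
0.2 [[0.506, -0.024], [0.5, -0.402], [0.273, -0.017]]
0.3 [[0.499, -0.003], [0.494, -0.348], [0.287, 0.003]]
[[-0.953 -0.     0.304]
 [-0.304  0.002 -0.953]
 [-0.    -1.    -0.002]]
cast 0 twist deg -139.70729998587197
cast 3.141592653589793 twist deg 40.292700014128066
gauge y 0 twist deg -154.28590577472724
gauge y 3.141592653589793 twist deg 25.7140942252728
gauge -y 0 twist deg 25.714094225272767
gauge -y 3.141592653589793 twist deg -154.28590577472724
cur z dir -72.30733481867495
[0.4, -0.25, 0.3] [-30.5  -6.9 -26.5]
[0.41, 0, 0.3] [-39.1  -6.9 -50. ]
[0.429, 0.348, 0.3] [-51.4  -6.8 -82.6]
```

```bash
python3 -m crank '[[[1,-4.36,-1,-3.79,0],[1,-4.36,-1,-3.79,0],[1,-4.36,-1,-3.79,0],[1,-4.36,-1,-3.79,0],[1,-4.36,-1,-3.79,0],[1,-4.36,-1,-3.79,0],[1,-4.36,-1,-3.79,0],[1,0,0,0,0]]]'; python3 -c "
from plant import *
print(state()['joint_pos'])"
```

```text
time: 1.1
tool_pos: [0.4017, -0.2472, 0.3021]
tool_rot: [-0.111, 0.11, -0.698, 0.699]
contact_force: [0.3, 0.0, 0.4]
gripper_width: 1.0
[-7.09987326e-01 -3.58288834e-01  1.86377699e+00  5.28784138e-04
  1.63454180e+00  5.45758391e-01]
```

```bash
python3 -m crank '[[[1,-2.15,0,-5.85,0],[1,-2.15,0,-5.85,0],[1,-2.15,0,-5.85,0],[1,-2.15,0,-5.85,0],[1,-2.05,0,-5.43,0],[1,-2.05,0,-5.43,0],[1,-2.05,0,-5.43,0],[1,-2.05,0,-5.43,0]]]'; python3 -m crank '[[[1,-2.05,0,-5.43,0],[1,-2.05,0,-5.43,0],[1,0,0,0,-10.5],[1,0,0,0,-10.5],[1,0,0,0,-10.5],[1,0,0,0,-10.5],[1,0,0,0,-10.5],[1,0,0,0,-10.5]]]';python3 -m crank '[[[1,0,0,0,-10.5],[1,0,0,0,-10.5],[1,0,0,0,-10.5],[1,0,0,0,-10.5],[1,0,0,0,-10.5],[1,0,0,0,-10.5],[1,0,0,0,-10.5],[1,0,0,0,-3.2]]]'
python3 -c "
from plant import *
print(state()['joint_pos'])"
```

```text
time: 2.1
tool_pos: [0.4231, 0.2319, 0.3007]
tool_rot: [-0.108, 0.108, -0.698, 0.699]
contact_force: [0.6, -0.7, -0.4]
gripper_width: 1.003
time: 3.1
tool_pos: [0.4297, 0.3458, 0.3003]
tool_rot: [-0.458, 0.46, -0.538, 0.538]
contact_force: [-0.6, 0.6, -0.4]
gripper_width: 0.999
time: 4.1
tool_pos: [0.4297, 0.3458, 0.3003]
tool_rot: [-0.693, 0.694, -0.138, 0.138]
contact_force: [-0.4, -0.5, -0.2]
gripper_width: 0.997
[ 5.42871271e-01 -1.53647633e-01  1.69802734e+00 -4.50894849e-04
  1.59868931e+00 -6.34460356e-01]
```

```bash
cat > go.py <<'E'
import sys,numpy as np
from plant import *
from scipy.spatial.transform import Rotation as R
def go(x,y,z,deg=None):
    s=state();q=s["tool_rot"];M=R.from_quat([*q[1:],q[0]]).as_matrix()
    print("cm",np.round(M.T@(np.array([x,y,z])-s["tool_pos"])*100,2),"zdir",round(np.degrees(np.arctan2(M[1,2],M[0,2])),2),"down",np.round(M[2,1],4),end=" ")
    if deg is not None:
        a=np.radians(deg);v=M.T@[np.cos(a),np.sin(a),0];print("twist",round(np.degrees(np.arctan2(v[0],v[2])),2),end="")
    print(" F",np.round(s["contact_force"],2),"M",np.round(s["ft_torque"],3),"w",round(s["gripper_width"],3),"t",s["time"],"pos",np.round(s["tool_pos"],4))
if __name__=="__main__": go(*map(float,sys.argv[1:]))
E
python3 go.py .429 .348 .07 67.4; python3 - <<'E'
from h import *
from plant import *
for n in("scene","top"):
    f=grab_frame(n);np.savez(n+"1.npz",**f)
t=load("top1.npz");s=load("scene1.npz")
cv2.imwrite("pics/d1.png",np.hstack([cv2.resize(t["frame"][200:300,200:300,::-1],(400,400)),cv2.resize(s["frame"][235:335,200:300,::-1],(400,400))]))
E
```

```text
cm [-0.14 23.03  0.21] zdir 67.46 down -1.0 twist 0.06 F [-0.43 -0.45 -0.17] M [-0.008 -0.016  0.052] w 0.997 t 4.1 pos [0.4297 0.3458 0.3003]
```

View pics/d1.png

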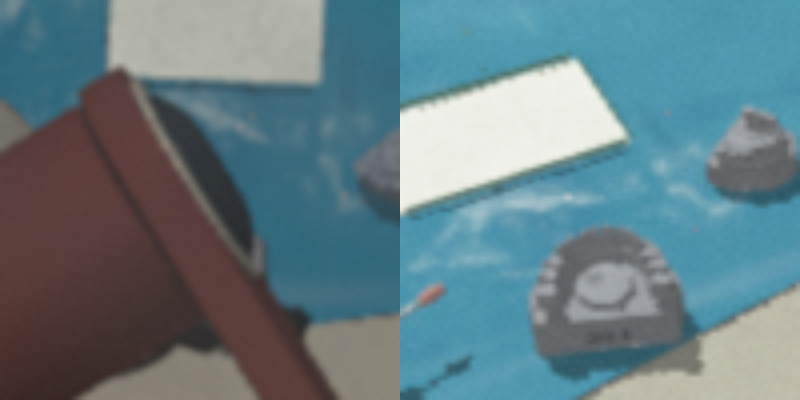

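```bash
python3 -m crank '[[[1,-0.14,5.5,0.21,0],[1,0,5.5,0,0],[1,0,5.5,0,0],[1,0,5.5,0,0],[1,0,0,0,0]]]'; python3 - <<'E'
from h import *
from plant import *
from go import go
go(.429,.348,-.003,67.4)
f=grab_frame("scene");np.savez("scene2.npz",**f)
crop(f,190,220,120,120,5,"pics/d2.png")
E
```

```text
time: 4.82
tool_pos: [0.425, 0.3464, 0.0756]
tool_rot: [-0.69, 0.696, -0.142, 0.136]
contact_force: [0.7, -0.2, -0.0]
gripper_width: 0.997
cm [0.36 7.85 0.37] zdir 67.31 down -0.9999 twist -0.1 F [ 0.65 -0.21 -0.02] M [-0.031  0.004  0.077] w 0.997 t 4.825 pos [0.425  0.3464 0.0756]
```

View pics/d2.png

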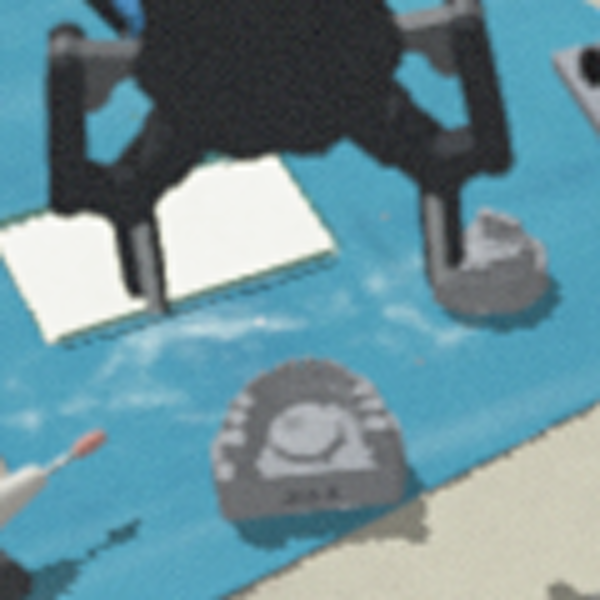

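```bash
python3 -m crank '[[[1,0.2,2.5,0.1,0],[1,0,0,0,0],[1,0,0,0,0]]]'; python3 go.py .429 .348 -.003 67.4; python3 -c "
from h import *
print(back(load('top0.npz'),[(299,241)],.02))"
```

```text
time: 5.25
tool_pos: [0.4324, 0.3504, 0.0591]
tool_rot: [0.694, -0.692, 0.138, -0.14]
contact_force: [-0.2, -0.1, 0.5]
gripper_width: 1.002
cm [-0.23  6.21 -0.37] zdir 67.38 down -1.0 twist -0.02 F [-0.18 -0.08  0.54] M [ 0.002  0.029 -0.015] w 1.002 t 5.25 pos [0.4324 0.3504 0.0591]
[[0.48834664 0.24477987 0.02      ]]
```

```bash
python3 -m crank '[[[1,-0.23,2.2,-0.37,0],[1,0,0,0,0],[1,0,0,0,0]]]'; python3 go.py .429 .348 -.003 67.4
```

```text
time: 5.62
tool_pos: [0.4282, 0.3476, 0.0359]
tool_rot: [0.694, -0.693, 0.138, -0.139]
contact_force: [0.2, 0.4, -0.2]
gripper_width: 1.002
cm [0.05 3.89 0.06] zdir 67.39 down -1.0 twist -0.01 F [ 0.23  0.43 -0.21] M [-0.023  0.025  0.006] w 1.002 t 5.625 pos [0.4282 0.3476 0.0359]
```

```bash
python3 -m crank '[[[1,0,1.2,0,0],[1,0,0,0,0]]]'; python3 - <<'E'
from h import *
from plant import *
from go import go
go(.429,.348,-.003,67.4)
f=grab_frame("scene");crop(f,200,240,100,100,6,"pics/d3.png")
E
```

```text
time: 5.88
tool_pos: [0.4266, 0.3467, 0.0214]
tool_rot: [-0.693, 0.694, -0.139, 0.138]
contact_force: [-0.5, -0.2, -0.3]
gripper_width: 0.999
cm [0.17 2.44 0.22] zdir 67.39 down -1.0 twist -0.01 F [-0.48 -0.23 -0.33] M [ 0.023 -0.044  0.034] w 0.999 t 5.875 pos [0.4266 0.3467 0.0214]
```

View pics/d3.png

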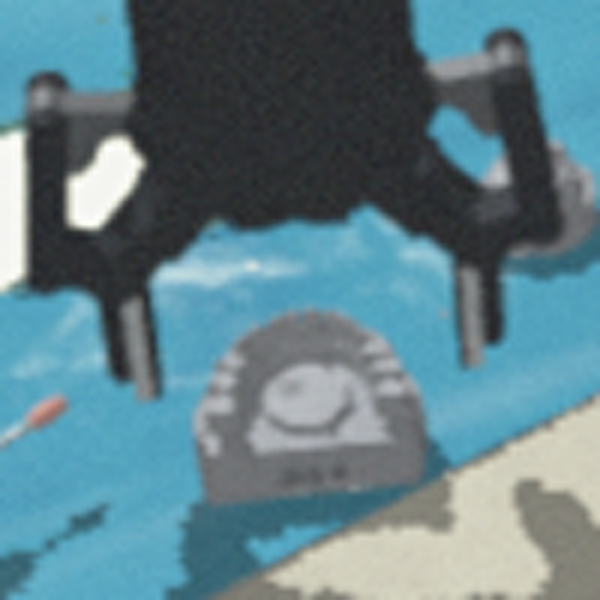

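```bash
python3 -m crank '[[[1,0.1,1.2,0.1,0],[1,0,1.2,0,0],[1,0,0,0,0],[1,0,0,0,0]]]'; python3 - <<'E'
from h import *
from plant import *
from go import go
go(.429,.348,-.003,67.4)
f=grab_frame("scene");crop(f,200,240,100,100,6,"pics/d4.png")
E
```

```text
time: 6.42
tool_pos: [0.4285, 0.3475, -0.0019]
tool_rot: [-0.693, 0.693, -0.139, 0.138]
contact_force: [0.1, -0.0, -0.0]
gripper_width: 0.997
cm [0.03 0.11 0.06] zdir 67.4 down -1.0 twist -0.0 F [ 0.1  -0.05 -0.04] M [-0.018  0.032 -0.009] w 0.997 t 6.425 pos [ 0.4285  0.3475 -0.0019]
```

View pics/d4.png

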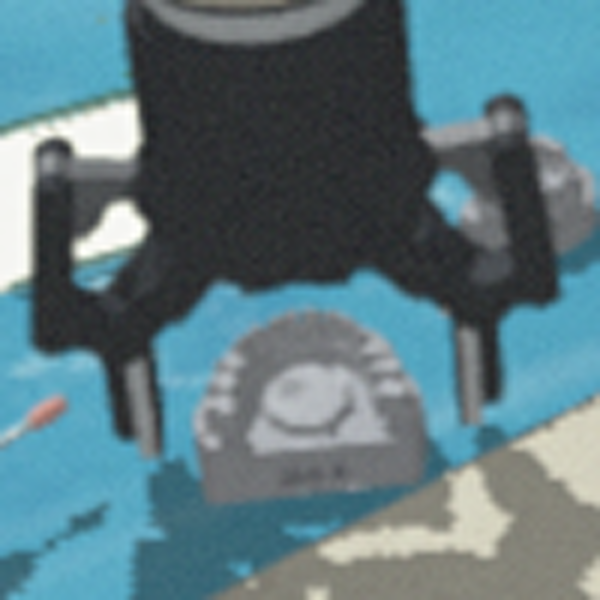

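The fingers straddle the widest part of the base, at crop px (150,455) and (470,420). Closing now.

```bash
python3 -m crank '[[[0.7,0,0,0,0],[0.6,0,0,0,0],[0.5,0,0,0,0],[-1,0,0,0,0],[-1,0,0,0,0],[-1,0,0,0,0]]]'; python3 go.py .429 .348 -.003 67.4
```

```text
time: 7.22
tool_pos: [0.429, 0.3479, -0.0002]
tool_rot: [0.694, -0.693, 0.138, -0.139]
contact_force: [-3.1, -1.4, 7.4]
gripper_width: 0.744
cm [-0.    0.28  0.01] zdir 67.4 down -1.0 twist -0.0 F [-3.1  -1.39  7.39] M [-0.158  0.475 -0.021] w 0.744 t 7.225 pos [ 4.290e-01  3.479e-01 -2.000e-04]
```

```bash
python3 -m crank '[[[-1,0,-0.3,0,0],[-1,0,-0.3,0,0],[-1,0,-0.5,0,0],[-1,0,-0.5,0,0],[-1,0,-1,0,0],[-1,0,0,0,0],[-1,0,0,0,0]]]'; python3 - <<'E'
from h import *
from plant import *
from go import go
go(.429,.348,-.003,67.4)
f=grab_frame("scene");np.savez("scene5.npz",**f);crop(f,200,230,100,100,6,"pics/d5.png")
E
```

```text
time: 8.1
tool_pos: [0.4286, 0.3476, 0.0244]
tool_rot: [0.693, -0.693, 0.139, -0.139]
contact_force: [-0.1, 0.2, -0.4]
gripper_width: 0.739
cm [0.02 2.74 0.05] zdir 67.39 down -1.0 twist -0.01 F [-0.07  0.22 -0.35] M [0.022 0.024 0.017] w 0.739 t 8.1 pos [0.4286 0.3476 0.0244]
```

View pics/d5.png

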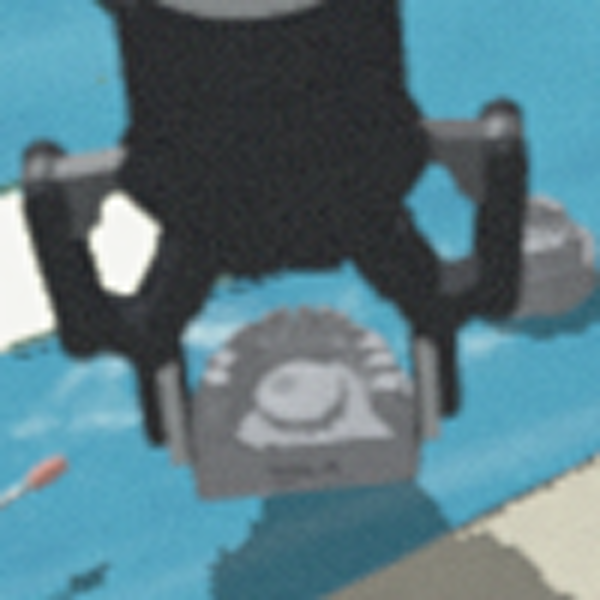

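```bash
python3 -m crank '[[[-1,0,-2,0,0],[-1,0,-3,0,0],[-1,0,0,0,0],[-1,0,0,0,0]]]'; python3 - <<'E'
from cast import *
from plant import *
from go import go
go(.429,.348,.1,67.4)
f=grab_frame("scene");np.savez("scene6.npz",**f)
st=state();zb=st["tool_pos"][2]+.0002
p=[.4365,.345,np.radians(157.4)]
a=draw(f,p,205,215,90,80,7,zb+.001)
cv2.imwrite("pics/d6.png",a);print(zb)
E
```

```text
time: 8.65
tool_pos: [0.4284, 0.3475, 0.0741]
tool_rot: [-0.693, 0.693, -0.139, 0.139]
contact_force: [-0.2, -0.8, -2.7]
gripper_width: 0.74
cm [ 0.04 -2.59  0.07] zdir 67.4 down -1.0 twist -0.0 F [-0.21 -0.79 -2.71] M [ 0.012 -0.049  0.055] w 0.74 t 8.65 pos [0.4284 0.3475 0.0741]
0.07355217175887824
```

View pics/d6.png

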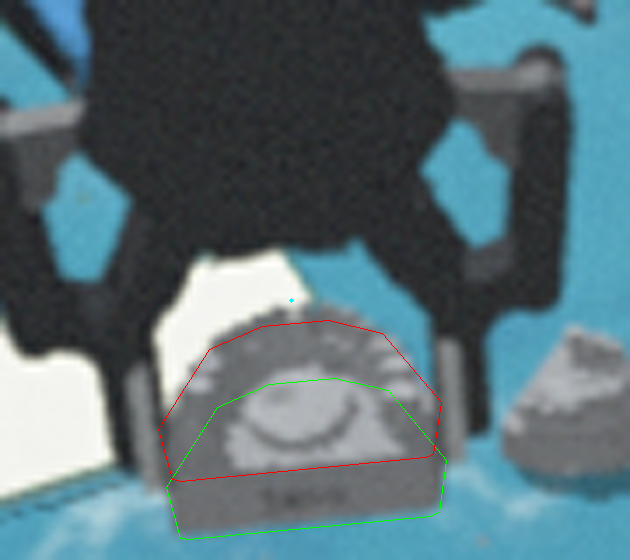

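```bash
python3 go.py .4669 .0997 .12 81.98
```

```text
cm [ 13.11  -4.65 -21.35] zdir 67.39 down -1.0 twist -14.59 F [-0.32  0.23 -1.99] M [-0.025  0.047 -0.063] w 0.743 t 8.7 pos [0.4279 0.3471 0.0734]
```

```bash
python3 -m crank '[[[-1,0.8,-1,-1.3,0],[-1,1.6,-1.2,-2.6,0],[-1,2.1,-1.2,-3.5,0],[-1,2.1,-1.25,-3.5,0],[-1,2.1,0,-3.5,0],[-1,2.1,0,-3.5,0],[-1,1.5,0,-2.3,0],[-1,0.81,0,-1.15,0]]]'; python3 -m crank '[[[-1,0,0,0,-4],[-1,0,0,0,-4],[-1,0,0,0,-4],[-1,0,0,0,-2.59],[-1,0,0,0,0],[-1,0,0,0,0]]]'; python3 - <<'E'
from cast import *
from plant import *
from go import go
go(.4669,.0997,.02,81.98)
for n in("scene","top"):
    f=grab_frame(n);np.savez(n+"7.npz",**f)
    if n=="scene":crop(f,280,160,130,110,6,"pics/e1.png")
    else:crop(f,300,170,130,110,6,"pics/e1t.png")
E
```

```text
time: 9.7
tool_pos: [0.4673, 0.0983, 0.1206]
tool_rot: [-0.693, 0.693, -0.14, 0.139]
contact_force: [0.2, -0.0, -1.2]
gripper_width: 0.741
time: 10.45
tool_pos: [0.4674, 0.1001, 0.1207]
tool_rot: [0.705, -0.705, 0.05, -0.049]
contact_force: [-0.7, -0.1, -1.9]
gripper_width: 0.744
cm [-0.04 10.07 -0.05] zdir 81.96 down -1.0 twist -0.02 F [-0.7  -0.09 -1.92] M [-0.013 -0.017  0.024] w 0.744 t 10.45 pos [0.4674 0.1001 0.1207]
```

View pics/e1.png

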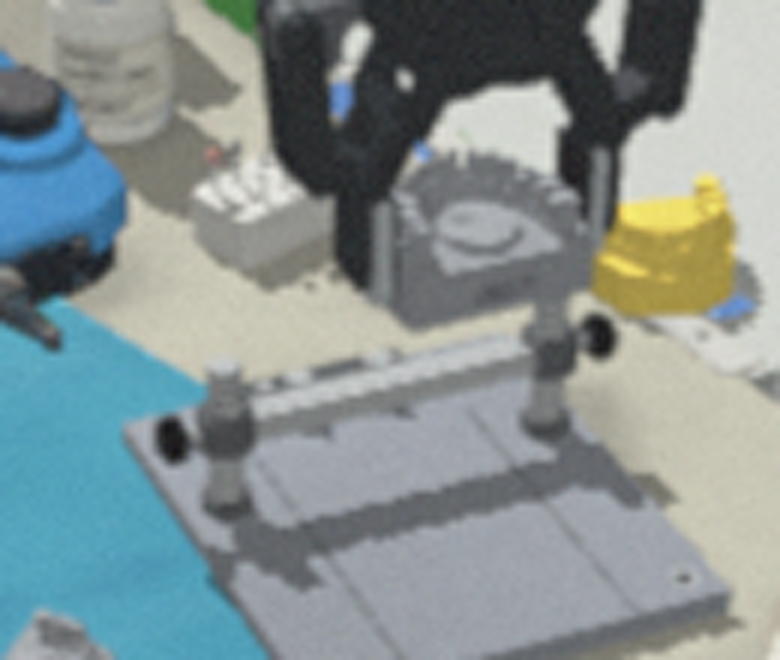

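View pics/e1t.png

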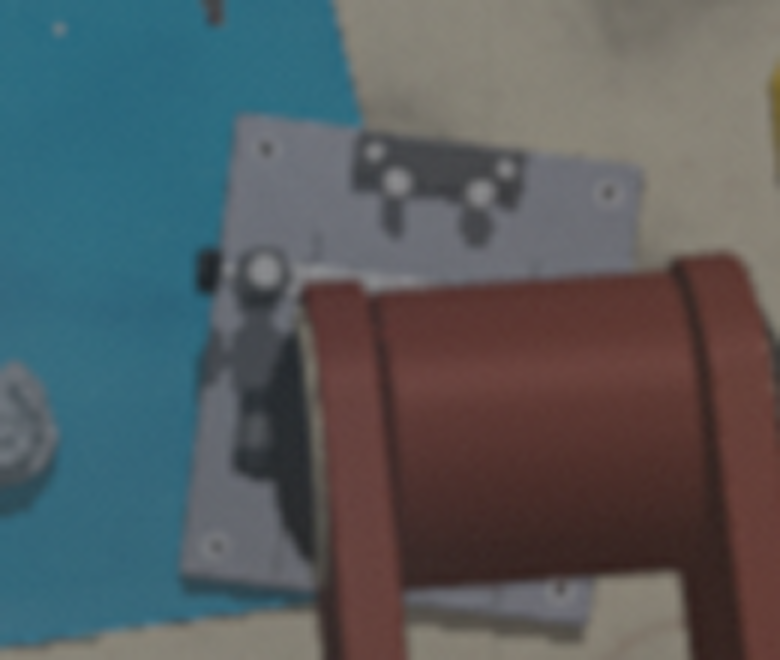

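```bash
python3 -m crank '[[[-1,0,2,0,0],[-1,0,2.5,0,0],[-1,0,2.5,0,0],[-1,0,1.5,0,0],[-1,0,0.6,0,0],[-1,0,0,0,0],[-1,0,0,0,0]]]'; python3 - <<'E'
from cast import *
from plant import *
from go import go
go(.4669,.0997,.012,81.98)
f=grab_frame("scene");np.savez("scene8.npz",**f)
g=[.507,.094,-.14];u=np.array([np.cos(g[2]),np.sin(g[2])])
st=state();zb=st["tool_pos"][2]+.0005
c=st["tool_pos"][:2]+.0085*u
cv2.imwrite("pics/e2.png",draw(f,[*c,np.pi-.14],300,180,110,95,7,zb))
E
```

```text
time: 11.42
tool_pos: [0.4684, 0.1001, 0.0309]
tool_rot: [0.705, -0.705, 0.049, -0.05]
contact_force: [0.7, -0.5, -0.7]
gripper_width: 0.744
cm [-0.15  1.89 -0.06] zdir 81.98 down -1.0 twist 0.0 F [ 0.74 -0.52 -0.74] M [0.005 0.075 0.028] w 0.744 t 11.425 pos [0.4684 0.1001 0.0309]
```

View pics/e2.png

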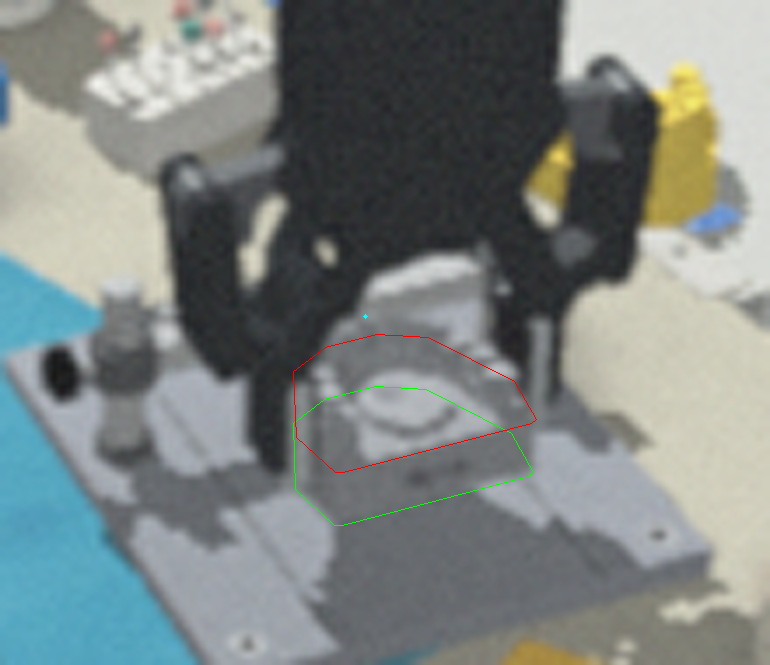

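```bash
python3 -m crank '[[[-1,-0.08,0.7,0,0],[-1,0,0.5,0,0],[-1,0,0,0,0],[-1,0,0,0,0]]]'; python3 go.py .4669 .0997 .012 81.98;  python3 -m crank '[[[-1,0,0.2,0,0],[-1,0,0.2,0,0],[-1,0,0,0,0]]]'; python3 go.py .4669 .0997 .012 81.98
```

```text
time: 11.98
tool_pos: [0.4667, 0.1002, 0.0177]
tool_rot: [-0.705, 0.705, -0.049, 0.049]
contact_force: [0.4, 0.3, -2.6]
gripper_width: 0.743
cm [ 0.03  0.57 -0.05] zdir 81.98 down -1.0 twist 0.0 F [ 0.38  0.26 -2.58] M [0.021 0.013 0.035] w 0.743 t 11.975 pos [0.4667 0.1002 0.0177]
time: 12.35
tool_pos: [0.4665, 0.1002, 0.0136]
tool_rot: [-0.705, 0.705, -0.05, 0.049]
contact_force: [-0.4, 0.4, -1.5]
gripper_width: 0.746
cm [ 0.04  0.16 -0.04] zdir 81.98 down -1.0 twist -0.0 F [-0.42  0.4  -1.52] M [-0.008 -0.037  0.017] w 0.746 t 12.35 pos [0.4665 0.1002 0.0136]
```

```bash
python3 -m crank '[[[-1,0,0.1,0,0],[-1,0,0.1,0,0],[-1,0,0,0,0]]]';  python3 -m crank '[[[-1,0,0.1,0,0],[-1,0,0,0,0]]]'; python3 -m crank '[[[-1,0,0.1,0,0],[-1,0,0,0,0]]]'; python3 go.py .4669 .0997 .012 81.98
```

```text
time: 12.72
tool_pos: [0.4666, 0.1002, 0.0117]
tool_rot: [-0.705, 0.705, -0.05, 0.049]
contact_force: [0.0, 1.0, -1.0]
gripper_width: 0.744
time: 12.98
tool_pos: [0.4666, 0.1002, 0.0107]
tool_rot: [-0.705, 0.705, -0.049, 0.049]
contact_force: [0.7, 0.0, -1.6]
gripper_width: 0.742
time: 13.22
tool_pos: [0.4667, 0.1002, 0.0097]
tool_rot: [0.705, -0.705, 0.05, -0.049]
contact_force: [-0.1, -0.2, -1.1]
gripper_width: 0.741
cm [ 0.03 -0.23 -0.05] zdir 81.98 down -1.0 twist 0.0 F [-0.11 -0.15 -1.1 ] M [-0.014 -0.003 -0.005] w 0.741 t 13.225 pos [0.4667 0.1002 0.0097]
```

```bash
for i in 1 2; do python3 -m crank '[[[-1,0,0.08,0,0],[-1,0,0,0,0]]]' | grep -E "tool_pos|force"; done
```

```text
tool_pos: [0.4667, 0.1002, 0.0089]
contact_force: [0.6, -0.5, -1.6]
tool_pos: [0.4667, 0.1002, 0.0081]
contact_force: [-0.6, -0.8, -1.3]
```

```bash
python3 - <<'E'
from cast import *
from plant import *
from go import go
go(.4669,.0997,.012,81.98)
f=grab_frame("scene");np.savez("scene9.npz",**f)
crop(f,300,180,110,95,7,"pics/e3.png")
E
```

```text
cm [ 0.03 -0.39 -0.05] zdir 81.98 down -1.0 twist 0.0 F [-0.59 -0.76 -1.28] M [ 0.014  0.013 -0.014] w 0.745 t 13.725 pos [0.4667 0.1002 0.0081]
```

View pics/e3.png

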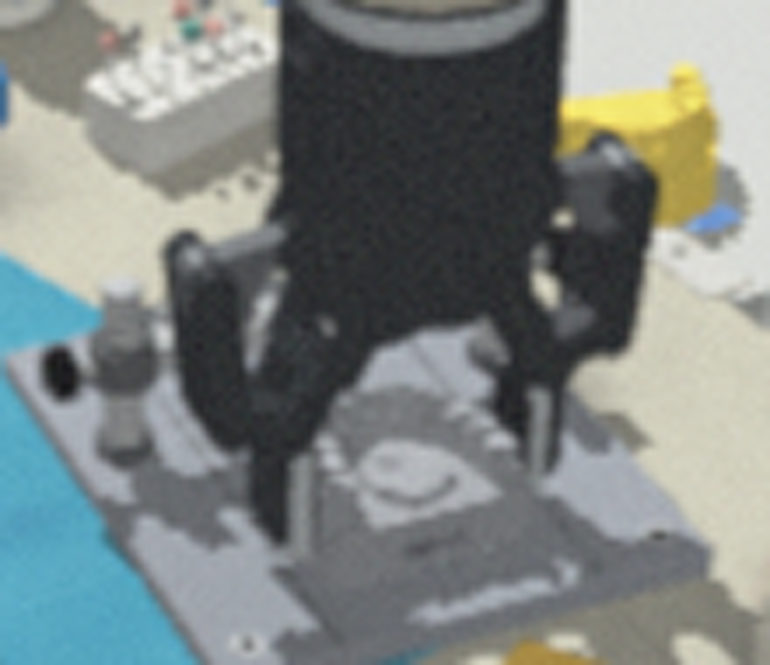

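```bash
for i in 1; do python3 -m crank '[[[-1,0,0.07,0,0],[-1,0,0,0,0],[-1,0,0,0,0]]]' | grep -E "tool_pos|force"; done;  python3 -m crank '[[[-1,0,0.07,0,0],[-1,0,0,0,0],[-1,0,0,0,0]]]'
```

```text
tool_pos: [0.4669, 0.1002, 0.0077]
contact_force: [-0.3, -0.4, 0.0]
time: 14.52
tool_pos: [0.4672, 0.1002, 0.0076]
tool_rot: [0.705, -0.705, 0.049, -0.05]
contact_force: [-2.4, -0.0, 4.7]
gripper_width: 0.741
```

```bash
python3 -m crank '[[[-1,0,-0.06,0,0],[-1,0,0,0,0]]]'; python3 - <<'E'
from cast import *
from plant import *
from go import go
go(.4669,.0997,.012,81.98)
f=grab_frame("scene");np.savez("scene10.npz",**f)
crop(f,320,215,85,70,9,"pics/e4.png")
E
```

```text
time: 14.78
tool_pos: [0.4671, 0.1002, 0.0076]
tool_rot: [0.705, -0.705, 0.049, -0.05]
contact_force: [-0.3, -1.2, 1.5]
gripper_width: 0.745
cm [-0.02 -0.44 -0.06] zdir 81.98 down -1.0 twist -0.0 F [-0.35 -1.2   1.5 ] M [ 0.177 -0.019 -0.02 ] w 0.745 t 14.775 pos [0.4671 0.1002 0.0076]
```

View pics/e4.png

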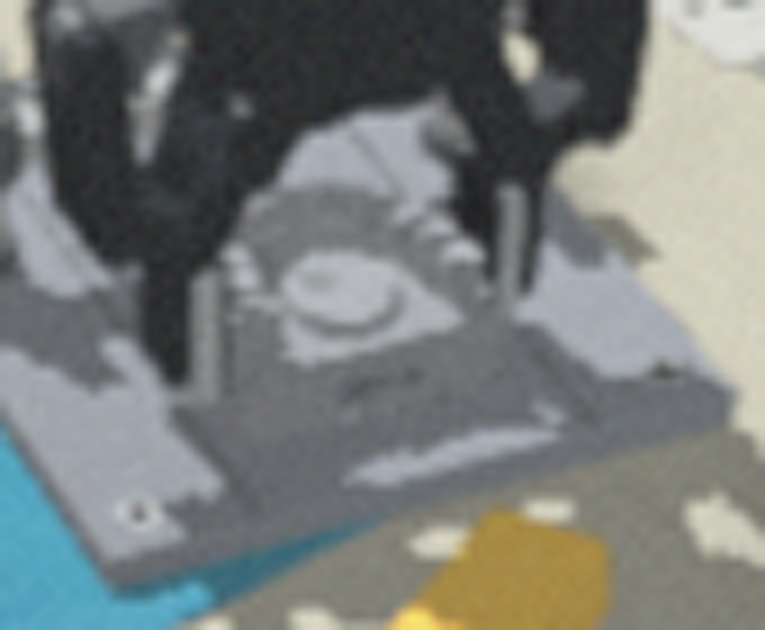

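```bash
python3 -m crank '[[[1,0,0,0,0],[1,0,0,0,0],[1,0,0,0,0],[1,0,0,0,0]]]'; python3 -m crank '[[[1,0,-2,0,0],[1,0,-3,0,0],[1,0,-4,0,0],[1,0,0,0,0]]]'; python3 - <<'E'
from cast import *
from plant import *
from go import go
f=grab_frame("scene");np.savez("scene11.npz",**f)
g=[.507,.094,-.14];u=np.array([np.cos(g[2]),np.sin(g[2])])
c=np.array(g[:2])-.032*u
a=draw(f,[*c,np.pi-.14],315,205,90,80,8,.01)
cv2.imwrite("pics/e5.png",a)
E
```

```text
time: 15.32
tool_pos: [0.4667, 0.1002, 0.0073]
tool_rot: [-0.705, 0.705, -0.049, 0.049]
contact_force: [0.3, -1.2, -0.0]
gripper_width: 0.999
time: 15.82
tool_pos: [0.4696, 0.1004, 0.1014]
tool_rot: [0.706, -0.705, 0.047, -0.052]
contact_force: [0.2, 0.1, -1.3]
gripper_width: 1.007
```

View pics/e5.png

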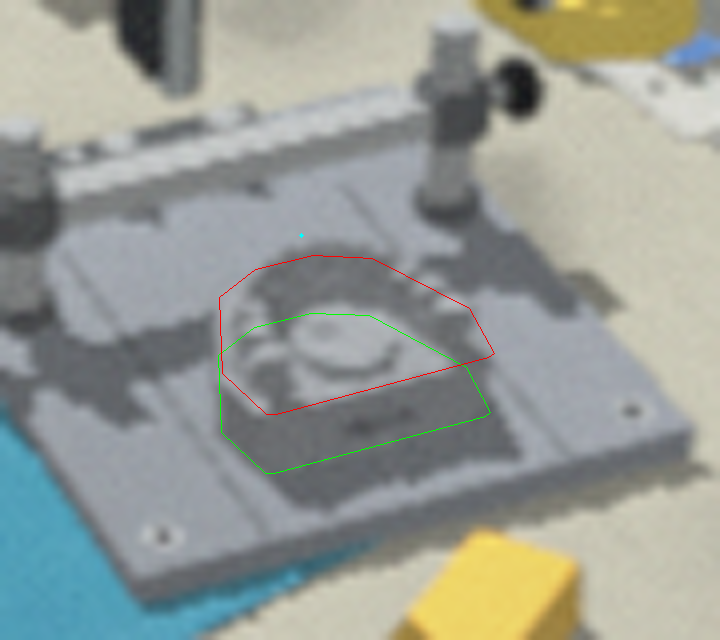

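```bash
python3 -m crank '[[[-1,-5,-3,0,0],[-1,-4.5,-3,4,0],[-1,0,-2,5,0],[-1,0,-0,5,0],[-1,0,0,3,0],[-1,0,0,0,0]]]'; python3 - <<'E'
from cast import *
from plant import *
f=grab_frame("top");np.savez("top12.npz",**f)
g=[.507,.094,-.14];u=np.array([np.cos(g[2]),np.sin(g[2])])
c=np.array(g[:2])-.032*u
a=draw(f,[*c,np.pi-.14],325,180,90,80,8,.01)
cv2.imwrite("pics/e6.png",a)
E
```

```text
time: 16.62
tool_pos: [0.3982, 0.2795, 0.1734]
tool_rot: [-0.705, 0.706, -0.049, 0.047]
contact_force: [0.6, 0.0, -0.1]
gripper_width: -0.001
```

View pics/e6.png

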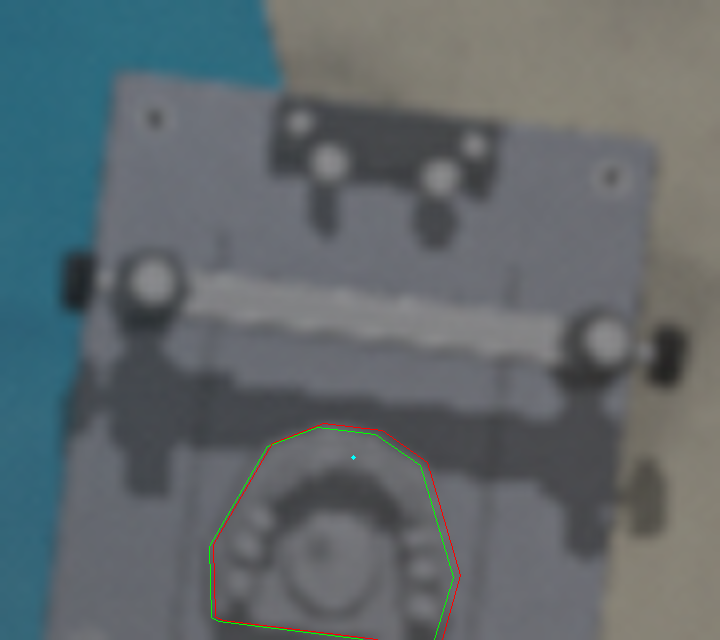

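Top view: the cast fits the overlay centred between the lines, with line gaps of about 29 and 21 px (roughly 1 mm off). Now the closed pusher goes behind the heel.

```bash
python3 go.py .4288 .105 .08 81.98
```

```text
cm [  5.45   9.37 -16.74] zdir 82.08 down -1.0 twist 0.1 F [ 0.78 -0.63 -0.16] M [-0.046  0.025  0.039] w 0.0 t 16.675 pos [0.3982 0.2785 0.1734]
```

```bash
python3 -m crank '[[[-0.5,1.3,1,-4,0.1],[-0.5,1.3,2,-4.5,0],[-0.5,1.4,3,-4.5,0],[-0.5,1.4,3.3,-3.7,0],[-0.5,0,0,0,0],[-0.5,0,0,0,0]]]'; python3 go.py .4288 .105 .015 81.98
```

```text
time: 17.42
tool_pos: [0.4288, 0.1051, 0.0822]
tool_rot: [0.705, -0.705, 0.051, -0.05]
contact_force: [0.4, -0.6, -0.6]
gripper_width: 0.251
cm [ 0.    6.72 -0.01] zdir 81.79 down -1.0 twist -0.19 F [ 0.41 -0.62 -0.57] M [0.068 0.057 0.012] w 0.251 t 17.425 pos [0.4288 0.1051 0.0822]
```

```bash
python3 -m crank '[[[-0.5,-0.2,2,0,-0.2],[-0.5,0,2,0,0],[-0.5,0,1.5,0,0],[-0.5,0,0.9,0,0],[-0.5,0,0.2,0,0],[-0.5,0,0,0,0],[-0.5,0,0,0,0]]]'; python3 - <<'E'
from h import *
from plant import *
from go import go
go(.4288,.105,.015,81.98)
f=grab_frame("scene");crop(f,315,205,90,80,8,"pics/f1.png")
E
```

```text
time: 18.3
tool_pos: [0.4277, 0.1059, 0.0169]
tool_rot: [0.705, -0.705, 0.048, -0.049]
contact_force: [-0.6, -1.0, -0.6]
gripper_width: 0.25
cm [ 0.12  0.19 -0.08] zdir 82.08 down -1.0 twist 0.1 F [-0.62 -0.96 -0.59] M [-0.     0.012  0.007] w 0.25 t 18.3 pos [0.4277 0.1059 0.0169]
```

View pics/f1.png

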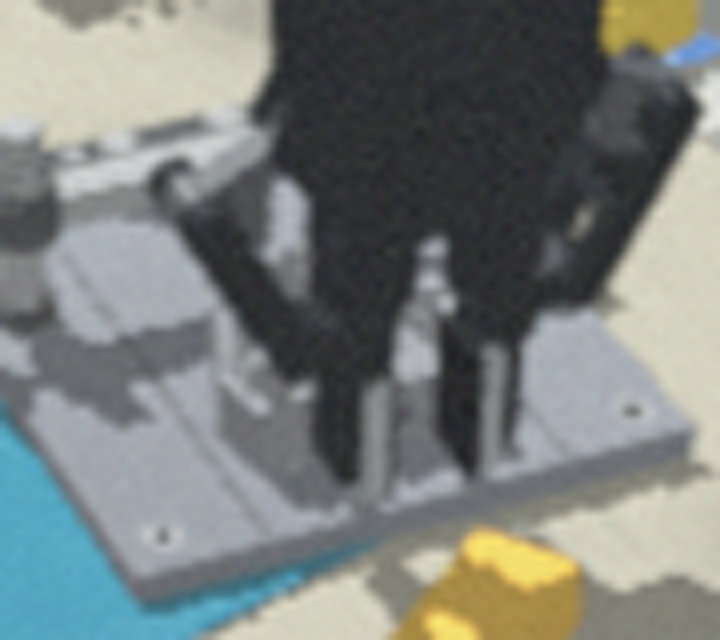

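```bash
python3 -m crank '[[[-0.5,0.2,0.15,-0.08,0.1],[-0.5,0.2,0,0,0],[-0.5,0.2,0,0,0],[-0.5,0.2,0,0,0],[-0.5,0.2,0,0,0],[-0.5,0.2,0,0,0],[-0.5,0.2,0,0,0],[-0.5,0.2,0,0,0]]]'; python3 -m crank '[[[-0.5,0.2,0,0,0],[-0.5,0.2,0,0,0],[-0.5,0.2,0,0,0],[-0.5,0.2,0,0,0],[-0.5,0,0,0,0]]]'; python3 - <<'E'
from h import *
from plant import *
from go import go
go(.467,.0995,.015,81.98)
f=grab_frame("scene");crop(f,315,205,90,80,8,"pics/f2.png")
E
```

```text
time: 19.35
tool_pos: [0.4429, 0.1028, 0.0147]
tool_rot: [0.705, -0.705, 0.049, -0.049]
contact_force: [-1.2, 0.1, 0.9]
gripper_width: 0.25
time: 19.98
tool_pos: [0.4511, 0.1017, 0.0148]
tool_rot: [-0.705, 0.705, -0.049, 0.05]
contact_force: [0.2, -0.1, 0.3]
gripper_width: 0.247
cm [ 1.61 -0.02  0.01] zdir 81.98 down -1.0 twist 0.0 F [ 0.24 -0.14  0.32] M [-0.006 -0.004 -0.013] w 0.247 t 19.975 pos [0.4511 0.1017 0.0148]
```

View pics/f2.png

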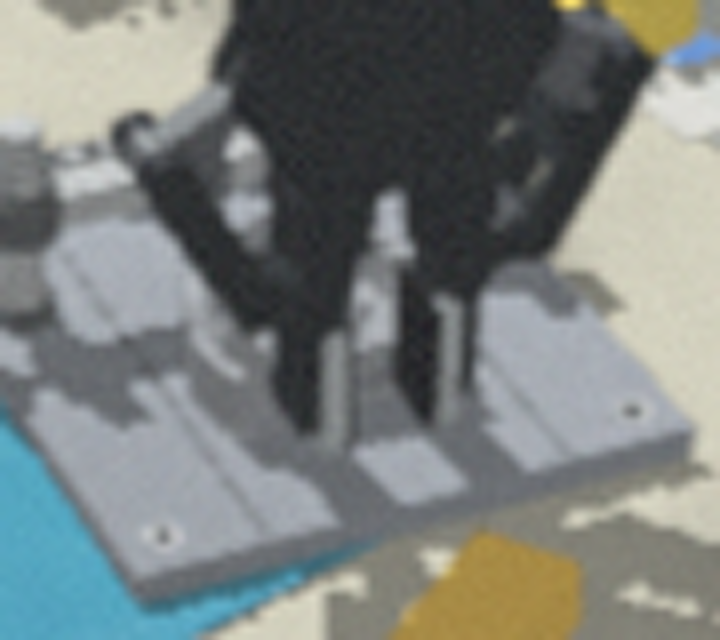

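```bash
python3 -m crank '[[[-0.5,0.2,0,0,0],[-0.5,0.2,0,0,0],[-0.5,0.2,0,0,0],[-0.5,0.2,0,0,0],[-0.5,0.15,0,0,0],[-0.5,0.1,0,0,0],[-0.5,0,0,0,0]]]'; for i in 1; do python3 -m crank '[[[-0.5,0.05,0,0,0],[-0.5,0.05,0,0,0],[-0.5,0,0,0,0]]]'|grep -E "pos|force"; done
```

```text
time: 20.9
tool_pos: [0.4613, 0.1002, 0.0148]
tool_rot: [0.705, -0.705, 0.049, -0.05]
contact_force: [-0.5, 0.5, -0.4]
gripper_width: 0.25
tool_pos: [0.4622, 0.1001, 0.0148]
contact_force: [-1.0, 0.8, -0.1]
```

```bash
python3 -m crank '[[[-0.5,0.05,0,0,0],[-0.5,0.05,0,0,0],[-0.5,0,0,0,0]]]'|grep -E "pos|force"; python3 -m crank '[[[-0.5,0.05,0,0,0],[-0.5,0,0,0,0]]]'|grep -E "pos|force"
```

```text
tool_pos: [0.4632, 0.1, 0.0148]
contact_force: [0.3, -0.3, -0.2]
tool_pos: [0.4637, 0.0999, 0.0148]
contact_force: [-0.1, -0.4, -0.3]
```

```bash
python3 -m crank '[[[-0.5,0.05,0,0,0],[-0.5,0,0,0,0]]]'|grep -E "pos|force"; python3 -m crank '[[[-0.5,0.05,0,0,0],[-0.5,0,0,0,0]]]'|grep -E "pos|force"
```

```text
tool_pos: [0.4642, 0.0998, 0.0148]
contact_force: [-0.5, 0.4, 0.6]
tool_pos: [0.4647, 0.0998, 0.0148]
contact_force: [-0.9, -0.3, 0.3]
```

```bash
python3 -m crank '[[[-0.5,0.05,0,0,0],[-0.5,0,0,0,0]]]'|grep -E "pos|force"; python3 -m crank '[[[-0.5,0.05,0,0,0],[-0.5,0,0,0,0]]]'|grep -E "pos|force"
```

```text
tool_pos: [0.4652, 0.0997, 0.0148]
contact_force: [-0.3, -0.4, -0.7]
tool_pos: [0.4657, 0.0996, 0.0148]
contact_force: [-0.5, -0.7, 0.7]
```

```bash
python3 -m crank '[[[-0.5,0.05,0,0,0],[-0.5,0,0,0,0]]]'|grep -E "pos|force"; python3 -m crank '[[[-0.5,0.05,0,0,0],[-0.5,0,0,0,0]]]'|grep -E "pos|force"
```

```text
tool_pos: [0.4662, 0.0996, 0.0148]
contact_force: [0.1, -0.1, 0.1]
tool_pos: [0.4667, 0.0995, 0.0148]
contact_force: [-0.6, -0.5, -0.5]
```

```bash
python3 -m crank '[[[-0.5,0.05,0,0,0],[-0.5,0,0,0,0]]]'|grep -E "pos|force"; python3 -m crank '[[[-0.5,0.05,0,0,0],[-0.5,0,0,0,0]]]'|grep -E "pos|force"
```

```text
tool_pos: [0.4668, 0.0994, 0.0147]
contact_force: [-1.9, -0.3, 1.0]
tool_pos: [0.467, 0.0994, 0.0147]
contact_force: [-5.4, 1.4, 4.4]
```

```bash
python3 -m crank '[[[-0.5,0.05,0,0,0],[-0.5,0,0,0,0]]]'|grep -E "pos|force"; python3 -m crank '[[[-0.5,0.05,0,0,0],[-0.5,0,0,0,0]]]'|grep -E "pos|force"
python3 - <<'E'
from h import *
from plant import *
f=grab_frame("scene");crop(f,315,195,80,70,9,"pics/f3.png")
f=grab_frame("top");crop(f,325,180,90,80,8,"pics/f3t.png")
E
```

```text
tool_pos: [0.4671, 0.0994, 0.0146]
contact_force: [-6.8, 1.9, 5.7]
tool_pos: [0.4671, 0.0994, 0.0146]
contact_force: [-7.3, 1.3, 6.8]
```

View pics/f3.png

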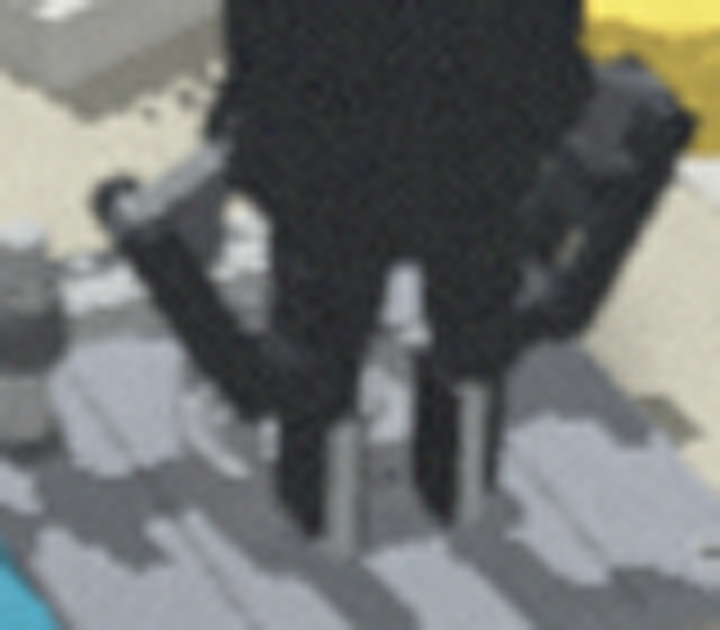

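View pics/f3t.png

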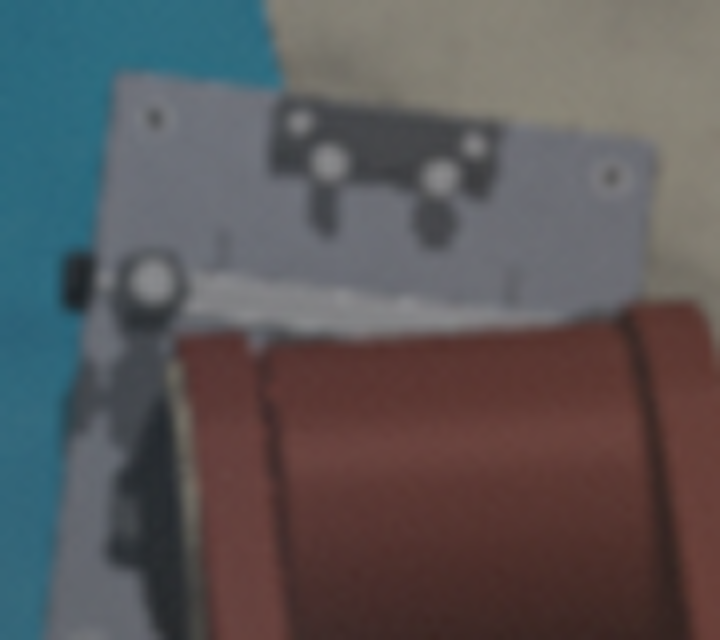

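The force rose from about 0.5 N to 7 N with the cast centre at gauge x of about -1 mm, exactly where the teeth meet the bar. That agrees with the ~29 mm bar height I read from the image, so it catches and I press no further. I back off and take the cast out.

```bash
python3 -m crank '[[[-0.5,-0.1,0,0,0],[-0.5,-0.1,0,0,0],[-0.5,-0.2,0,0,0],[-0.5,-0.4,0,0,0],[-0.5,-0.5,0,0,0],[-0.5,-0.3,-1,0,0],[-0.5,0,-3,0,0],[-0.5,0,-5,0,0]]]'; python3 -m crank '[[[0.5,0,-2,1,0],[1,-4,0,5.5,0],[1,-2.5,0,5.5,0],[1,0,0,4,0],[1,0,0,0,0]]]'
python3 - <<'E'
from cast import *
from plant import *
from go import go
go(.4973,.0954,.1,81.98)
g=[.507,.094,-.14];u=np.array([np.cos(g[2]),np.sin(g[2])])
c=np.array(g[:2])-.0013*u
f=grab_frame("scene");np.savez("s20.npz",**f);cv2.imwrite("pics/g1.png",draw(f,[*c,np.pi-.14],315,195,80,70,9,.01))
f=grab_frame("top");np.savez("t20.npz",**f);cv2.imwrite("pics/g1t.png",draw(f,[*c,np.pi-.14],325,180,90,80,8,.01))
E
```

```text
time: 25.5
tool_pos: [0.4511, 0.1014, 0.1046]
tool_rot: [-0.705, 0.706, -0.051, 0.048]
contact_force: [0.6, 0.2, -0.3]
gripper_width: 0.249
time: 26.12
tool_pos: [0.4132, 0.2663, 0.1259]
tool_rot: [0.706, -0.705, 0.048, -0.049]
contact_force: [-0.1, -0.1, -0.2]
gripper_width: 1.003
cm [ 10.65   2.59 -15.79] zdir 82.2 down -1.0 twist 0.22 F [-0.12 -0.05 -0.17] M [0.025 0.007 0.012] w 1.003 t 26.125 pos [0.4132 0.2663 0.1259]
```

View pics/g1.png

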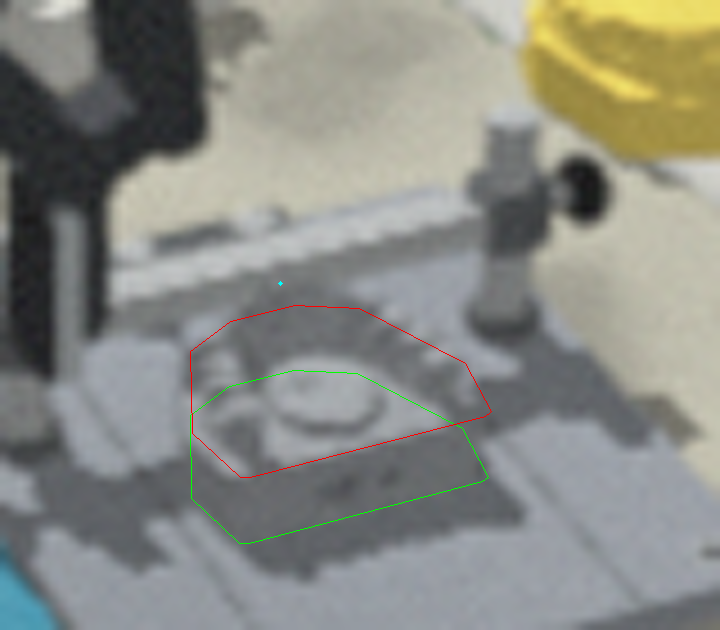

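View pics/g1t.png

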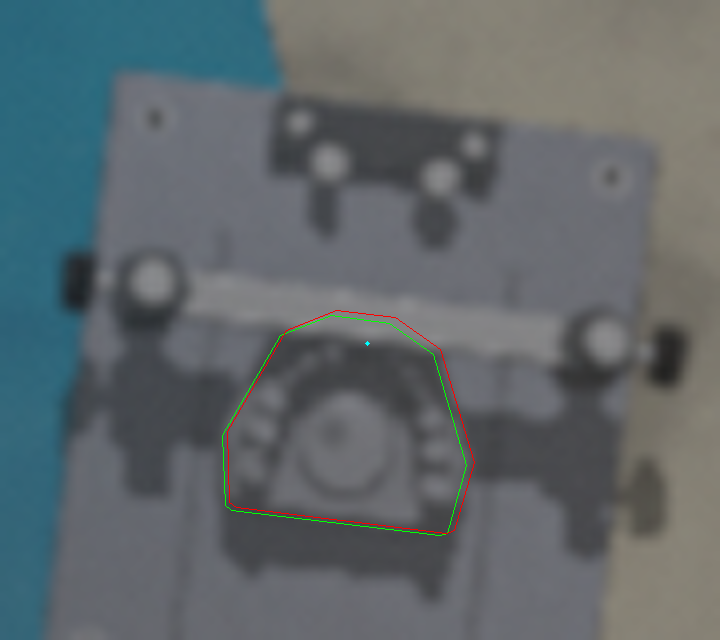

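```bash
python3 -m crank '[[[1,2.6,0,-3.9,0.2],[1,2.6,0.5,-4,0],[1,2.7,1,-4,0],[1,2.7,1,-3.9,0],[1,0,0,0,0],[1,0,0,0,0]]]'; python3 go.py .4973 .0954 .04 81.98
```

```text
time: 26.98
tool_pos: [0.4954, 0.092, 0.0999]
tool_rot: [0.705, -0.705, 0.051, -0.051]
contact_force: [-0.5, 0.3, 0.4]
gripper_width: 0.998
cm [0.14 5.99 0.36] zdir 81.68 down -1.0 twist -0.3 F [-0.48  0.34  0.44] M [ 0.005  0.046 -0.025] w 0.998 t 26.975 pos [0.4954 0.092  0.0999]
```

```bash
python3 -m crank '[[[1,0.1,1.5,0.25,-0.2],[1,0,1.5,0,0],[1,0,1,0,0],[1,0,0,0,0],[1,0,0,0,0],[1,0,0,0,0]]]'; python3 go.py .4973 .0954 .009 81.98
```

```text
time: 27.72
tool_pos: [0.4976, 0.095, 0.0604]
tool_rot: [0.705, -0.705, 0.049, -0.05]
contact_force: [-0.0, 0.6, -0.3]
gripper_width: 0.998
cm [-0.04  5.14  0.03] zdir 81.98 down -1.0 twist 0.0 F [-0.01  0.58 -0.25] M [-0.013  0.044  0.018] w 0.998 t 27.725 pos [0.4976 0.095  0.0604]
```

```bash
python3 -m crank '[[[1,-0.04,1,0.03,0],[1,0,1,0,0],[1,0,0.8,0,0],[1,0,0,0,0],[1,0,0,0,0]]]'; python3 go.py .4973 .0954 .009 81.98; python3 - <<'E'
from h import *
from plant import *
f=grab_frame("scene");crop(f,315,195,80,70,9,"pics/g2.png")
E
```

```text
time: 28.35
tool_pos: [0.4968, 0.0953, 0.0318]
tool_rot: [0.705, -0.705, 0.049, -0.049]
contact_force: [-0.4, -0.4, -0.3]
gripper_width: 1.001
cm [0.04 2.28 0.01] zdir 81.98 down -1.0 twist 0.0 F [-0.4  -0.42 -0.27] M [ 0.008 -0.048 -0.047] w 1.001 t 28.35 pos [0.4968 0.0953 0.0318]
```

View pics/g2.png

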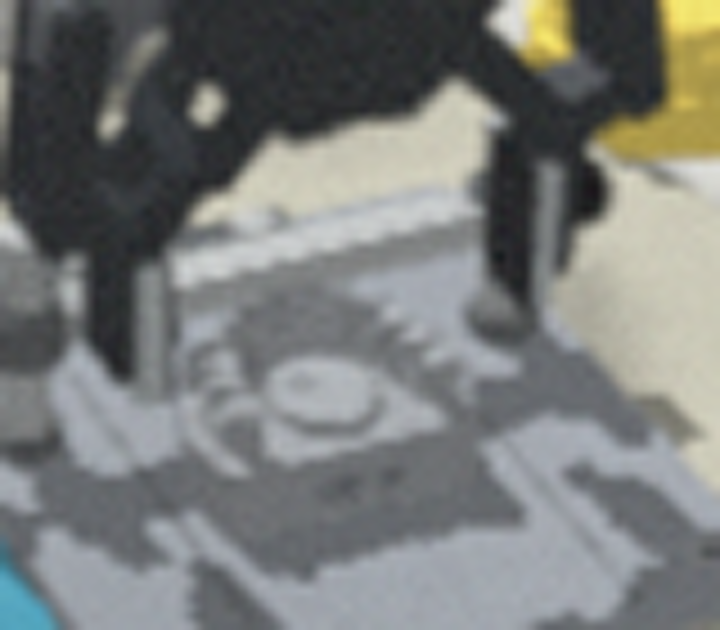

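```bash
python3 -m crank '[[[1,0.03,0.8,0,0],[1,0,0.8,0,0],[1,0,0.6,0,0],[1,0,0,0,0],[1,0,0,0,0]]]'; python3 go.py .4973 .0954 .009 81.98
```

```text
time: 29.02
tool_pos: [0.4971, 0.0953, 0.0098]
tool_rot: [-0.705, 0.705, -0.049, 0.049]
contact_force: [-0.4, -0.2, 0.2]
gripper_width: 1.005
cm [0.02 0.08 0.02] zdir 81.98 down -1.0 twist 0.0 F [-0.45 -0.16  0.15] M [-0.038 -0.033 -0.021] w 1.005 t 29.025 pos [0.4971 0.0953 0.0098]
```

Closing, then I slide the cast back from the bar before lifting.

```bash
python3 -m crank '[[[0.7,0,0,0,0],[0.6,0,0,0,0],[0.5,0,0,0,0],[-1,0,0,0,0],[-1,0,0,0,0],[-1,0,0,0,0]]]'; python3 go.py .4973 .0954 .009 81.98; python3 -m crank '[[[-1,-0.1,-0.02,0,0],[-1,-0.3,-0.02,0,0],[-1,-0.4,-0.02,0,0],[-1,-0.5,0,0,0],[-1,-0.2,0,0,0],[-1,0,0,0,0]]]'; python3 go.py .4973 .0954 .009 81.98
```

```text
time: 29.78
tool_pos: [0.4974, 0.0953, 0.011]
tool_rot: [0.705, -0.705, 0.049, -0.049]
contact_force: [-3.3, -1.0, 8.1]
gripper_width: 0.736
cm [-0.01  0.2   0.01] zdir 81.98 down -1.0 twist -0.0 F [-3.27 -0.98  8.11] M [ 0.105  0.612 -0.002] w 0.736 t 29.775 pos [0.4974 0.0953 0.011 ]
time: 30.52
tool_pos: [0.4825, 0.0975, 0.011]
tool_rot: [0.705, -0.705, 0.049, -0.05]
contact_force: [0.9, -0.4, 6.3]
gripper_width: 0.733
cm [ 1.5  0.2 -0. ] zdir 81.98 down -1.0 twist 0.0 F [ 0.87 -0.44  6.32] M [ 0.122 -0.239 -0.031] w 0.733 t 30.525 pos [0.4825 0.0975 0.011 ]
```

```bash
python3 -m crank '[[[-1,0,-0.3,0,0],[-1,0,-0.7,0,0],[-1,0,-1.5,0,0],[-1,0,-2.5,0,0],[-1,0,-3,0,0],[-1,0,-2,0,0],[-1,0,-1,0,0],[-1,0,0,0,0]]]'; python3 go.py .5665 .3424 .12 87; python3 - <<'E'
from h import *
from plant import *
f=grab_frame("scene");np.savez("s22.npz",**f);crop(f,300,150,110,100,6,"pics/g3.png")
E
```

```text
time: 31.52
tool_pos: [0.4826, 0.0974, 0.1212]
tool_rot: [0.705, -0.705, 0.049, -0.05]
contact_force: [-0.5, 0.6, -2.1]
gripper_width: 0.732
cm [ 4.9   0.14 25.43] zdir 81.98 down -1.0 twist -5.02 F [-0.46  0.61 -2.12] M [-0.006 -0.017  0.036] w 0.732 t 31.525 pos [0.4826 0.0974 0.1212]
```

View pics/g3.png

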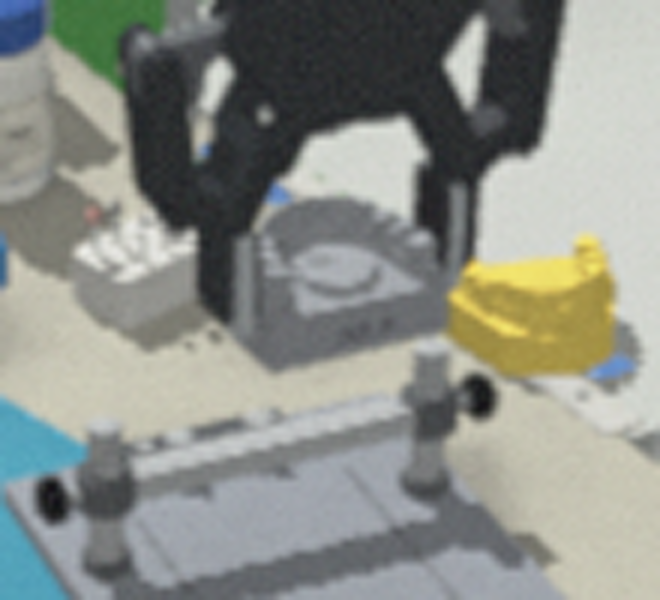

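Cast held level and well clear of the gauge. Moving to the slab.

```bash
python3 -m crank '[[[-1,0.3,0,1.5,0],[-1,0.6,0,3,0],[-1,0.8,0,4.2,0],[-1,0.8,0,4.2,0],[-1,0.8,0,4.2,0],[-1,0.8,0,4,0],[-1,0.5,0,2.8,0],[-1,0.3,0,1.53,0]]]'; python3 -m crank '[[[-1,0,0,0,-2.5],[-1,0,0,0,-2.5],[-1,0,0,0,0],[-1,0,0,0,0]]]'; python3 go.py .5665 .3424 .03 87
```

```text
time: 32.58
tool_pos: [0.5656, 0.3442, 0.1187]
tool_rot: [-0.705, 0.706, -0.05, 0.048]
contact_force: [-0.5, 0.3, -2.0]
gripper_width: 0.732
time: 33.08
tool_pos: [0.5659, 0.3422, 0.1199]
tool_rot: [-0.707, 0.707, -0.019, 0.019]
contact_force: [1.2, 0.4, -2.7]
gripper_width: 0.733
cm [0.06 8.99 0.03] zdir 86.93 down -1.0 twist -0.07 F [ 1.18  0.42 -2.67] M [-0.014 -0.036  0.029] w 0.733 t 33.075 pos [0.5659 0.3422 0.1199]
```

```bash
python3 -m crank '[[[-1,0,1.5,0,0],[-1,0,2.5,0,0],[-1,0,2.2,0,0],[-1,0,1.5,0,0],[-1,0,0.8,0,0],[-1,0,0.3,0,0],[-1,0,0,0,0],[-1,0,0,0,0]]]'; python3 - <<'E'
from cast import *
from plant import *
from go import go
go(.5665,.3424,.009,87)
f=grab_frame("scene");np.savez("s23.npz",**f)
t=state()["tool_pos"];c=t[:2]+.0085*np.array([.9986,-.052])
cv2.imwrite("pics/h1.png",draw(f,[*c,np.pi-.052],175,190,100,110,6,t[2]-.001))
E
```

```text
time: 34.08
tool_pos: [0.5668, 0.3426, 0.0334]
tool_rot: [0.707, -0.707, 0.018, -0.019]
contact_force: [0.5, -0.6, -1.2]
gripper_width: 0.737
cm [-0.03  2.44 -0.03] zdir 86.98 down -1.0 twist -0.02 F [ 0.47 -0.64 -1.22] M [0.024 0.001 0.029] w 0.737 t 34.075 pos [0.5668 0.3426 0.0334]
```

View pics/h1.png

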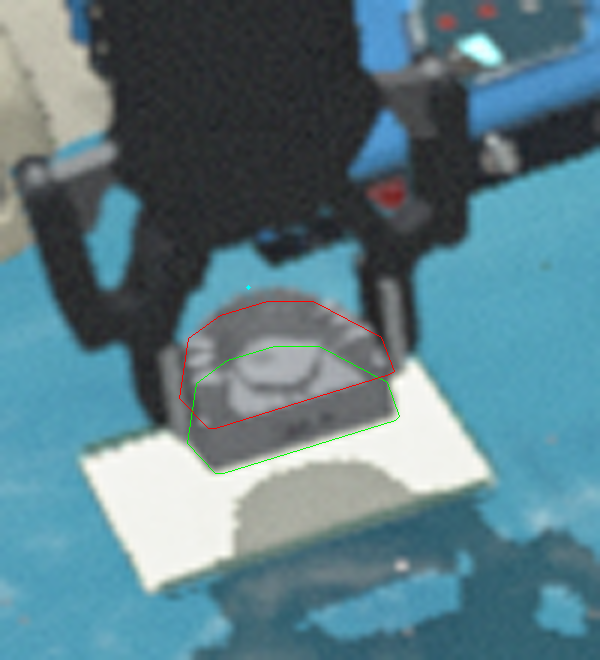

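```bash
python3 - <<'E'
from cast import *
f=load("s23.npz")
q=np.array([(80,458),(150,590),(492,480),(415,360)])/6+[174.5,189.5]
for z in(.002,.008): b=back(f,q,z);print(np.round(b,4).tolist(),b.mean(0))
E
python3 -m crank '[[[-1,-0.03,0.6,-0.03,0],[-1,0,0.6,0,0],[-1,0,0.4,0,0],[-1,0,0,0,0],[-1,0,0,0,0]]]'; python3 go.py .5665 .3424 .009 87
```

```text
[[0.619, 0.3983, 0.002], [0.544, 0.4024, 0.002], [0.538, 0.2877, 0.002], [0.6108, 0.282, 0.002]] [0.57793355 0.34259849 0.002     ]
[[0.6112, 0.4001, 0.008], [0.5369, 0.4042, 0.008], [0.531, 0.2905, 0.008], [0.6031, 0.2849, 0.008]] [0.57054224 0.34492065 0.008     ]
time: 34.75
tool_pos: [0.5659, 0.3421, 0.0164]
tool_rot: [0.707, -0.707, 0.019, -0.019]
contact_force: [-0.1, -0.1, -1.3]
gripper_width: 0.736
cm [0.05 0.74 0.03] zdir 86.98 down -1.0 twist -0.02 F [-0.05 -0.06 -1.32] M [ 0.005  0.056 -0.019] w 0.736 t 34.75 pos [0.5659 0.3421 0.0164]
```

```bash
python3 -m crank '[[[-1,0,0.2,0,0],[-1,0,0.2,0,0],[-1,0,0.1,0,0],[-1,0,0,0,0],[-1,0,0,0,0]]]'|grep -E "pos|force"; python3 -m crank '[[[-1,0,0.08,0,0],[-1,0,0,0,0],[-1,0,0,0,0]]]'|grep -E "pos|force"
```

```text
tool_pos: [0.5659, 0.3421, 0.0114]
contact_force: [-0.1, -0.6, -2.4]
tool_pos: [0.5659, 0.3421, 0.0106]
contact_force: [0.2, -0.5, -2.0]
```

```bash
python3 -m crank '[[[-1,0,0.08,0,0],[-1,0,0,0,0],[-1,0,0,0,0]]]'|grep -E "pos|force"
```

```text
tool_pos: [0.5659, 0.342, 0.0098]
contact_force: [0.8, 0.4, -1.4]
```

```bash
python3 -m crank '[[[-1,0,0.07,0,0],[-1,0,0,0,0],[-1,0,0,0,0]]]'|grep -E "pos|force"
```

```text
tool_pos: [0.5659, 0.3421, 0.0092]
contact_force: [-0.5, -1.3, -0.4]
```

```bash
python3 -m crank '[[[-1,0,0.07,0,0],[-1,0,0,0,0],[-1,0,0,0,0]]]'|grep -E "pos|force"
```

```text
tool_pos: [0.5659, 0.3421, 0.0091]
contact_force: [-3.8, -2.5, 5.3]
```

Contact came at TCP z ≈ 0.009, as predicted. Easing off, releasing and lifting clear.

```bash
python3 -m crank '[[[-1,0,-0.05,0,0],[-1,0,0,0,0],[1,0,0,0,0],[1,0,0,0,0],[1,0,0,0,0],[1,0,0,0,0],[1,0,-0.5,0,0],[1,0,-1.5,0,0]]]'; python3 -m crank '[[[1,0,-3,0,0],[1,0,-4,0,0],[1,0,-5,0,0],[1,-3,-2,-4,0],[1,-4,0,-5,0],[1,-4,0,-5,0],[1,0,0,-3,0],[1,0,0,0,0]]]'; python3 - <<'E'
from cast import *
from plant import *
from go import go
go(.5665,.3424,.009,87)
p=[.575,.3425,np.pi-.052]
f=grab_frame("scene");np.savez("s30.npz",**f)
a=cv2.resize(draw(f,p,180,230,90,75,5,.008),(400,333))
f=grab_frame("top");np.savez("t30.npz",**f)
b=cv2.resize(draw(f,p,215,170,90,75,5,.008),(400,333))
cv2.imwrite("pics/k1.png",np.hstack([a,b])); cv2.imwrite("pics/k2.png",f["frame"][:,:,::-1])
E
```

```text
time: 37.88
tool_pos: [0.5652, 0.3417, 0.0286]
tool_rot: [-0.707, 0.707, -0.019, 0.018]
contact_force: [-0.4, -0.2, 0.5]
gripper_width: 0.998
time: 38.88
tool_pos: [0.4491, 0.1792, 0.1702]
tool_rot: [0.707, -0.707, 0.019, -0.02]
contact_force: [-0.5, 0.1, 0.1]
gripper_width: 0.996
cm [10.78 16.16 16.93] zdir 86.84 down -1.0 twist -0.16 F [-0.55  0.1   0.1 ] M [0.002 0.057 0.053] w 0.996 t 38.875 pos [0.4491 0.1792 0.1702]
```

View pics/k1.png

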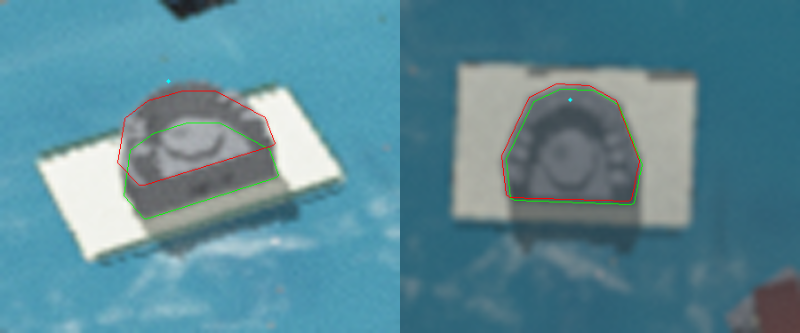

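View pics/k2.png

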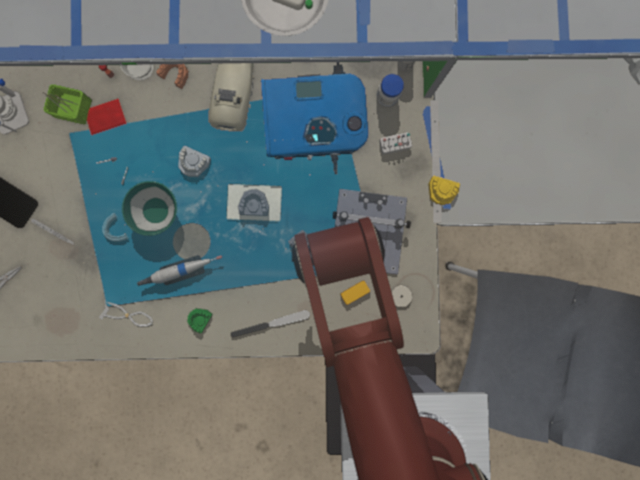

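The cast sits flat in the middle of the slab: crop midpoint (571,144) against slab midpoint (575,146). The wax block, felt wheel, spatula and the other casts are unmoved. Handing in.

```bash
python3 -c "
from plant import *
print(job_done(), state()['time'])"
```

```text
the job is handed in; nothing more can be done
the job is handed in; nothing more can be done
```

The cast is too tall: the bridge bar caught its teeth, so I took it back out and set it down in the middle of the glass slab for trimming.

- **On the gauge:** I set the cast flat on the plate, teeth up and heel towards the robot, within about 1–2 mm of centre between the lines. I then pushed it from behind in small steps.
- **The catch:** With the incisors at the bar, the force rose from about 0.5 N to about 7 N, and I stopped there. The first two half-millimetre steps read 1.9 and 5.4 N. I had already typed two more before reading them, so I pressed slightly past the first sign of the catch. The camera beforehand had put the bar about 29 mm above the plate, against 32 mm teeth, which agrees.
- **Taking it out:** I gripped it again, slid it back from the bar before lifting, and put it on the slab with a light touch of about 5 N. It was never dropped or tipped.
- **Last checks:** The top and scene pictures show the cast lying flat, within about 1–2 mm of the slab's centre. The bystanders looked unmoved, and the gripper was clear at 0.17 m height. The last move ended at 38.9 s of the 64 s allowed.
- **Small disagreements:** The two cameras differed by 1–2 mm, which is within their calibration. Closing the jaws pressed down on the cast with about 8 N, because the pads swing forward as they close.

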